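# Eject a pressed tart shell from the hand press and tray it up

### The job

A tart shell has just been pressed. Bring the press's ejector handle round anticlockwise, up the cam and over its crest, until it drops into the notch, so that the loose mould base comes up out of the ring with the shell on it; then take the base level from under the raised die and set it down gently, flat on the floor of the black tray, at least a finger's breadth (15 mm) clear of the shells already there. Leave the handle in its notch, and leave the other shells and the spare ring beside the press as they are.

Things in the scene. Friction and masses are not known exactly. Their poses are not given: they have to be found in the camera images.
- press: Hand tart press, fixed: a grey C-frame some 500 mm tall on a foot plate 200 (x) x 320 mm (y), 20 mm thick. Origin on the bench under the mould's centre, z up. Its column begins 120 mm from the mould's axis on the +y side; the -x side (facing the robot) is open. The mould ring stands on a flange (104 mm across, top 92 mm up) on four pillars. The hand lever at the top is parked and not used.
- mould_rim (a point): Centre of the top rim of the aluminium mould ring, 124 mm above the bench; the ring is 76 mm outside, 64 mm inside, 32 mm tall. z up.
- die (a point): Centre of the underside of the raised die, straight over the mould, 283 mm above the bench; 40 mm across there, 60 mm across from 299 mm up, below a 66 mm wide head (underside at 337 mm) that reaches from the column to 35 mm past the mould's axis. It bars an upright gripper from the raised base: lean it back to the press's -x side by some 30 to 45 degrees, fingers closing along y.
- ejector (a joint): Ejector handle's turn about the mould's upright axis, rad, growing anticlockwise seen from above: 0 to 0.08 at the start, stop at 1.86. Its rod rides on a greased cam: no lift to 0.1, even rise to 37 mm at 1.3, easing to 43 mm at 1.6, level to 1.7, then a 5 mm drop into the notch (1.77 to 1.86), where it stays. Grip and base rise as much. Takes 5 to 10 N; let go before the crest, it may slip back.
- notch (a point): Floor of the notch at the high end of the cam, a curved steel ramp 12 mm thick standing on the foot plate 90 mm from the mould's axis; this point is 67 mm above the bench. The handle's rod points 175 degrees anticlockwise from the press's +x at joint 0 (towards the robot) and 281 degrees at 1.85, out over this point.
- grip_top (a point): Centre of the top of the black upright round grip at the end of the ejector handle: 23 to 26 mm across, standing 54 mm free above the 12 mm rod that carries it, 150 mm from the mould's axis. Its top is 95 mm above the bench at joint 0 and rises with the handle. Free all round and above; the cam (up to 82 mm high) is 48 mm inwards of it.
- tart: Loose mould base with the pressed shell on it, one piece, 0.11 to 0.18 kg: an aluminium disc 60 mm across, 12 mm thick (grip it by this edge), and on it the pale fluted shell, 53 mm across, 16 mm tall. Origin in the centre of the disc's underside, z up. Starts sunk in the ring, top about flush with the rim; with the handle in its notch the underside is 134 mm above the bench, 10 mm over the rim.
- tray: The black baking tray, fixed on the bench, 260 mm (x) by 360 mm (y), its lip 22 mm tall, rim about 26 mm above the bench. Origin on the bench under its middle; the floor inside is 252 x 352 mm and lies 4 mm above the bench.
- shell_a: One of three tart shells on their bases already on the tray, same shape and size as the tart (60 mm across, 28 mm tall), loose. Origin in the centre of the underside.
- shell_b: Another of the three shells on the tray, the same.
- shell_c: Another of the three shells on the tray, the same.
- spare_ring: A spare mould ring standing on the bench, 76 mm outside, 32 mm tall, loose. Origin in the centre of its underside.
There are look-alikes about, which are no part of the job. What is shaped like the shell_b but turquoise or yellow is not meant.

How it is judged (in metres and radians):
On the way, in this order (a step that is already met when the one before it is completed fails the run):
1. the ejector handle has dropped into its notch and the base with the shell stands raised above the ring (value of joint ejector above 1.74 rad and z of grip_top in the frame of press below 0.1355 m and z of tart in the frame of press above 0.13 m and horizontal distance between tart and press below 0.012 m), for 0.3 s.
2. the base, held by the fingers, has been carried clear of the press's mould (contact force between the fingers and tart above 1 N and horizontal distance between tart and press above 0.1 m), for 0.1 s.
At the end, for the whole second after the job is handed in: The base with its shell stands released, still and upright (0.08 rad) on the tray floor (underside 1 to 8 mm above the bench, wholly inside the lip), its centre over 73 mm from that of each shell already there; the ejector handle is in its notch (joint above 1.74 rad, grip top under 135.5 mm) (value of joint ejector above 1.74 rad and z of grip_top in the frame of press below 0.1355 m and z of tart in the frame of tray between 0.001 and 0.008 m and x of tart in the frame of tray between -0.1 and 0.1 m and y of tart in the frame of tray between -0.15 and 0.15 m and angle between tart's own z axis and vertical below 0.08 rad and linear speed of tart below 0.02 m/s and horizontal distance between tart and shell_a above 0.073 m and horizontal distance between tart and shell_b above 0.073 m and horizontal distance between tart and shell_c above 0.073 m and contact force between the fingers and tart below 0.1 N); the robot touches nothing.
It fails at once if the base with the shell is tipped by more than 0.5 rad (angle between tart's own z axis and vertical above 0.5 rad).
It fails at once if the base is dropped (let go and falling faster than 0.7 m/s, a fall of about 25 mm) (linear speed of tart above 0.7 m/s and contact force between the fingers and tart below 0.05 N).
It fails at once if a shell already on the tray is shifted by more than 15 mm (distance of any of shell_a, shell_b, shell_c from where it was at the start of the episode above 0.015 m).
It fails at once if the spare ring is shifted by more than 25 mm (distance of spare_ring from where it was at the start of the episode above 0.025 m).
It also fails if it takes over 62 s, if anything falls off the work surface, if the arm or the gripper's body presses on something with over 40 N, if the wrist force passes 120 N, or if a joint passes its speed limit or range.

### The arm

A 6-joint arm with a two-finger parallel gripper is mounted at the origin on the work surface. World frame = base frame: x ahead of the robot, y to its left, z up, the work surface at z = 0. Lengths are in mm, angles in degrees, forces in N, time in s.
With the tool pointing down it reaches from about 425 to 925 mm from the base axis. Payload 12.5 kg.
Tool frame: the origin (TCP) lies midway between the tips of the shut fingers; the grasp point (between the pads) lies 19 mm behind it; z points along the fingers, y is the line along which they close (so a half turn about z gives the same grasp; the last joint's range is limited). The gripper opens to 85 mm and grips with 20 to 120 N. Pads are 22 mm wide; open, the fingers measure 114 mm over their backs; the gripper's body (76 mm by 85 mm) begins 54 mm behind the grasp point. The pads swing forward as they close: fully open they stand 13 mm farther back than shut.
Start: joints at [-71.253, 28.126, 89.318, -0, 62.55, -6.05], TCP at [262.158, -567.378, 231.327] pointing down, gripper open.
Joint ranges: [-177.58, 177.58], [-47.91, 125.51], [2.72, 160], [-65.01, 245.01], [3.68, 167.84], [-153.87, 153.87]. Speed limits (degrees/s): [127.2, 127.2, 159.86, 180, 180, 180].

### API

Orientations are given as a 3x3 rotation matrix whose columns are the frame's x, y, z axes.
In Python, from bench import sense, eyes, ticket, models gives the robot as it stands.
- The arm moves only by the tool move_arm, never from a script. Its argument "moves" is a list of rows, each an object with "hand": the finger opening in cm, from 0 to 8.54; "slide": the shift along the tool's x, y, z in cm, a list of three; "yaw": the turn about the tool's z in degrees. A call has 1 to 8 rows; each row is the pose to reach, as a shift and turn from the pose commanded when the call began, along the tool's axes at that moment; what a row does not reach only later rows make up. A row lasts 1/12 s, in which the tool goes at most 41.7 mm and 7.16 degrees, less where a joint would pass 70% of its speed; a pose out of reach is approached as far as the arm can. A call with a gripper value outside its range is refused whole. The fingers move at their own pace and stop on an object; "squeeze" is the grip in N (left out, the last holds). Time passes only in rows, so rows that repeat a pose let the fingers close. It gives the time, the measured TCP pose, the force, the opening and the grip force at its end, in the units of the state.
- sense(): the state, without advancing time (a new reading comes with each control period).
- eyes.get_image(name): name is "side" or "top"; returns the picture (480x640x3 uint8, red, green, blue); there is no depth.
- eyes.camera_params(name): a dict with "camera_matrix" (3x3 intrinsics, pixels), "k1" (the pictures are not rectified: a ray, as slopes to the right and down, at radius r is drawn at 1 + k1 r^2 times it, then the intrinsics apply), "view" (4x4, takes a point from world to camera coordinates). Camera axes: x right, y up, looking along -z (the intrinsics and any distortion apply to the point x, -y, -z); pixel columns grow to the right and rows downward; lengths in mm; the calibration is good to about 2 mm. A picture is of the moment at which its call begins. camera_params takes no time and is no camera call.
- ticket.sign_off(): hands the job in; it is judged then, once.
Trained networks look in the newest picture that a camera, given by its name, has taken for a name from the list of things; names that differ only in an ending like _2 or _b are one class to them, and where a whole thing is asked for, a point or a joint stands for the part that bears it (a point fixed in the world has none). Each returns a list of dicts, best first, with "confidence" (0 to 1); they miss things now and then, are a little off and sometimes report something else, mostly with a low value. They report only what shows in the picture. A call takes as long as a camera call. They do not tell look-alikes from the thing itself.
- models.trace(camera, label): "mask" (480x640 bool, what is visible of it) and "box" ([left, top, right, bottom] in pixels, round what is visible of it).
- models.pinpoint(camera, label): "position" ([row, column] in pixels: a listed point, or the origin of a listed thing).
The state is a dict: "clock": time; "joints": joint angles; "qd": joint speeds; "joint_torque": joint torques, N m; "ee_pos": TCP position; "tool_rot": TCP orientation; "ft_force": force on the tool from outside, world axes, zero at the start; "wrist_torque": the same for the moment, N m; "gripper_width": finger opening in mm; "finger_force": force on a finger pad.
Only numpy, scipy, OpenCV 4.12 (cv2) and the standard library are available. Lean on these libraries where they do the work, as an engineer would, in place of code of your own. Each camera call takes 0.05 s, during which the arm holds its last target. There are 200 camera calls.

## Working session

There is one attempt and no reset: what is moved stays moved. The work goes in short steps, Python scripts to look and compute and a tool call to move; the robot and the scene stay as the last step left them, time stands still between calls to the robot, and variables do not carry over. Pictures are saved under pics/ and viewed, at most 10 in all, crops included, and the job is handed in when it is done.

Besides the shell and the picture viewer there is one more tool, called after ">>>" as name(argument=value, ...) on one line, values as JSON. move_arm: Moves the arm, as the interface text tells. Its arguments: {"type":"object","properties":{"moves":{"type":"array","items":{"type":"object","properties":{"hand":{"type":"number"},"slide":{"type":"array","items":{"type":"number"}},"yaw":{"type":"number"}}}},"squeeze":{"type":"number"}},"required":["moves"]}

```bash
mkdir -p pics; ls; cat > h.py <<'E'
import numpy as np, cv2
from bench import sense, eyes, ticket, models
def ray(cam,row,col):
    p=eyes.camera_params(cam);K=np.array(p["camera_matrix"]);V=np.array(p["view"])
    d=np.linalg.solve(K,[col,row,1.])[:2]; s=d.copy()
    for _ in range(20): s=d/(1+p["k1"]*(s@s))
    c=np.array([s[0],-s[1],-1.]); R=V[:3,:3]
    return -R.T@V[:3,3], R.T@c
def atz(cam,rc,z):
    o,d=ray(cam,*rc); return o+d*(z-o[2])/d[2]
def proj(cam,P):
    p=eyes.camera_params(cam);K=np.array(p["camera_matrix"]);V=np.array(p["view"])
    c=V[:3,:3]@np.array(P,float)+V[:3,3]; s=np.array([c[0],-c[1]])/-c[2]; s=s*(1+p["k1"]*(s@s))
    u=K@[s[0],s[1],1]; return u[1],u[0]
def tri(rc1,rc2):
    o,d=ray("top",*rc1);q,e=ray("side",*rc2)
    t=np.linalg.lstsq(np.c_[d,-e],q-o,rcond=None)[0]; a=o+d*t[0];b=q+e*t[1]
    return (a+b)/2,np.linalg.norm(a-b)
E
python3 - <<'E'
from h import *
for c in("side","top"):
    cv2.imwrite(f"pics/{c}0.png",eyes.get_image(c)[:,:,::-1])
    print(c,ray(c,240,320))
    for l in ["press","mould_rim","die","ejector","notch","grip_top","tart","tray","shell_a","spare_ring"]:
        print(l,[(np.round(r["position"]).tolist(),round(r["confidence"],2)) for r in models.pinpoint(c,l)] if l!="ejector" else "")
print(sense()["clock"])
E
```

```text
pics
side (array([  467.82214524, -1375.80250942,   897.69107834]), array([ 0.04918046,  0.87799598, -0.47628631]))
press [([243.0, 322.0], 0.97)]
mould_rim [([211.0, 321.0], 0.81)]
die [([167.0, 326.0], 0.59), ([347.0, 325.0], 0.56), ([212.0, 320.0], 0.42)]
ejector 
notch [([240.0, 326.0], 0.56)]
grip_top [([215.0, 283.0], 0.84)]
tart [([220.0, 321.0], 0.55)]
tray [([345.0, 324.0], 0.64)]
shell_a [([358.0, 306.0], 0.92), ([358.0, 410.0], 0.91), ([422.0, 278.0], 0.76), ([380.0, 363.0], 0.73), ([327.0, 350.0], 0.73), ([391.0, 245.0], 0.69)]
spare_ring [([223.0, 282.0], 0.56), ([347.0, 323.0], 0.25)]
top (array([ 410.55698521,  -64.44163904, 1485.45649918]), array([ 0.10012817,  0.00873577, -0.99495965]))
press [([235.0, 232.0], 0.64)]
mould_rim [([237.0, 224.0], 0.74), ([234.0, 225.0], 0.46), ([226.0, 210.0], 0.19)]
die [([228.0, 208.0], 0.9)]
ejector 
notch [([237.0, 252.0], 0.9)]
grip_top [([277.0, 210.0], 0.71), ([237.0, 226.0], 0.62), ([220.0, 374.0], 0.44), ([244.0, 392.0], 0.38)]
tart [([234.0, 225.0], 0.78)]
tray [([245.0, 393.0], 0.73)]
shell_a [([225.0, 430.0], 0.83), ([187.0, 406.0], 0.78), ([280.0, 466.0], 0.71), ([220.0, 372.0], 0.66), ([260.0, 409.0], 0.6), ([303.0, 440.0], 0.5)]
spare_ring [([284.0, 179.0], 0.79)]
1.0
```

View pics/side0.png

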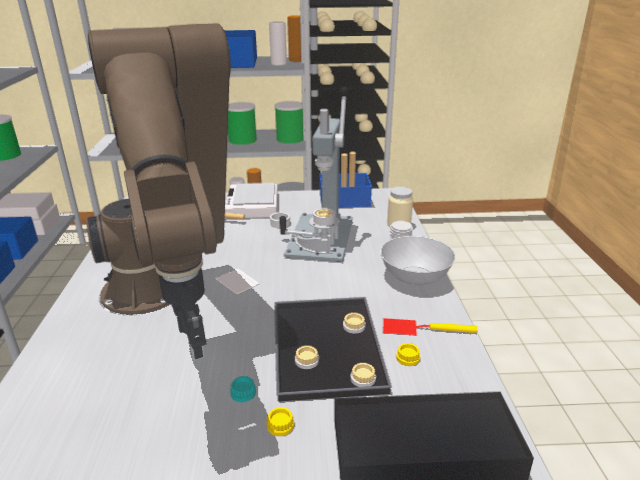

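View pics/top0.png

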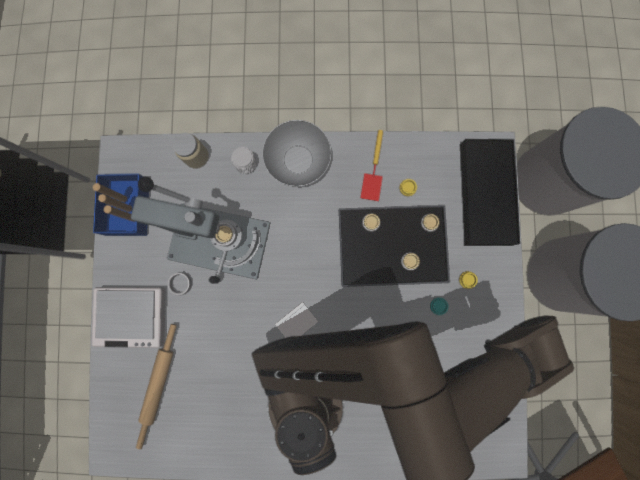

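```bash
python3 - <<'E'
from h import *
p=lambda n,a:print(n,np.round(a,1) if not isinstance(a,tuple) else (np.round(a[0],1),round(a[1],1)))
p("rim",tri((237,224),(211,321)));p("rimtop",atz("top",(237,224),124));p("rimside",atz("side",(211,321),124))
p("die",tri((228,208),(167,326)));p("dietop",atz("top",(228,208),283))
p("press",tri((235,232),(243,322)))
p("notch",tri((237,252),(240,326)))
p("notch67",atz("top",(237,252),67));p("nside",atz("side",(240,326),67))
p("grip",tri((277,210),(215,283)));p("gt",atz("top",(277,210),95));p("gs",atz("side",(215,283),95))
p("tart",atz("top",(234,225),96));p("tarts",atz("side",(220,321),96))
p("tray",atz("top",(245,393),0));p("trays",atz("side",(345,324),0))
p("ring",atz("top",(284,179),0));p("rs",atz("side",(223,282),0))
for s in [(225,430),(187,406),(280,466),(220,372),(260,409),(303,440)]:p("t",atz("top",s,4))
for s in [(358,306),(358,410),(422,278),(380,363),(327,350),(391,245)]:p("s",atz("side",s,4))
E
```

```text
rim (array([560.5, 251. , 127.6]), np.float64(4.6))
rimtop [558.6 251.8 124. ]
rimside [563.3 259.2 124. ]
die (array([573.9, 261.2, 282. ]), np.float64(13.4))
dietop [567.  260.9 283. ]
press (array([572.2, 251.9,   3.1]), np.float64(12.5))
notch (array([570.2, 173.8,  55.9]), np.float64(9.2))
notch67 [564.3 171.9  67. ]
nside [573.4 154.2  67. ]
grip (array([432.1, 302.5,  92.3]), np.float64(1.2))
gt [432.7 301.8  95. ]
gs [431.6 296.7  95. ]
tart [571.4 255.2  96. ]
tarts [562.4 246.1  96. ]
tray [ 541.6 -301.5    0. ]
trays [ 537.4 -296.6    0. ]
ring [410.1 434.8   0. ]
rs [423.8 424.5   0. ]
t [ 609.6 -430.2    4. ]
t [ 743.1 -350.8    4. ]
t [ 420.1 -548.6    4. ]
t [ 627.9 -230.5    4. ]
t [ 489.6 -354.6    4. ]
t [ 343.2 -456.9    4. ]
s [ 488.6 -348.7    4. ]
s [ 749.2 -364.     4. ]
s [ 420.8 -550.5    4. ]
s [ 621.5 -434.3    4. ]
s [ 612.7 -230.7    4. ]
s [ 342.9 -453.7    4. ]
```

The tart sits in the press: side (321,212), top (225,234). The real shells are on the tray, at side (306,356), (363,374) and (354,322). The look-alikes are yellow at side (281,421) and (408,354), and turquoise at (243,388). The grip is at side (283,222) and the spare ring at (276,219), with a glass jar ring at (400,230) behind. Next I'll take one close crop of the press.

```bash
python3 - <<'E'
from h import *
t=cv2.imread("pics/top0.png")[190:290,155:285];s=cv2.imread("pics/side0.png")[130:270,255:365]
t=cv2.resize(t,(520,400),interpolation=3);s=cv2.resize(s,(440*600//560,600),interpolation=3)[:, :]
t=cv2.resize(cv2.imread("pics/top0.png")[195:290,160:280],(440,348),interpolation=3)
s=cv2.resize(cv2.imread("pics/side0.png")[160:268,265:360],(350,398),interpolation=3)
o=np.zeros((400,800,3),np.uint8);o[:348,:440]=t;o[:398,445:795]=s;cv2.imwrite("pics/crop1.png",o)
eyes.get_image("top");eyes.get_image("side")
for c in("top","side"):
  for l in("ejector","grip_top","spare_ring","mould_rim","tart"):
    for r in models.trace(c,l)[:2]:
        m=r["mask"];y,x=np.nonzero(m);print(c,l,round(r["confidence"],2),np.round(r["box"]),m.sum(),round(y.mean(),1),round(x.mean(),1))
E
```

```text
top ejector 0.48 [210. 250. 228. 286.] 180 270.6 217.6
top grip_top 0.7 [209. 254. 228. 281.] 182 269.2 218.2
top spare_ring 0.68 [166. 272. 194. 293.] 230 283.4 179.8
top mould_rim 0.82 [133. 178. 270. 284.] 6447 232.0 201.5
top tart 0.72 [209. 251. 225. 284.] 191 270.8 217.6
top tart 0.67 [215. 228. 231. 244.] 244 234.5 224.2
side ejector 0.86 [276. 219. 325. 239.] 249 229.6 294.8
side grip_top 0.6 [278. 218. 328. 240.] 247 229.1 293.2
side spare_ring 0.53 [270. 215. 292. 229.] 211 219.6 278.3
side mould_rim 0.8 [277.  86. 356. 264.] 4738 193.6 324.0
side tart 0.43 [317. 207. 332. 217.] 110 213.2 323.4
```

View pics/crop1.png

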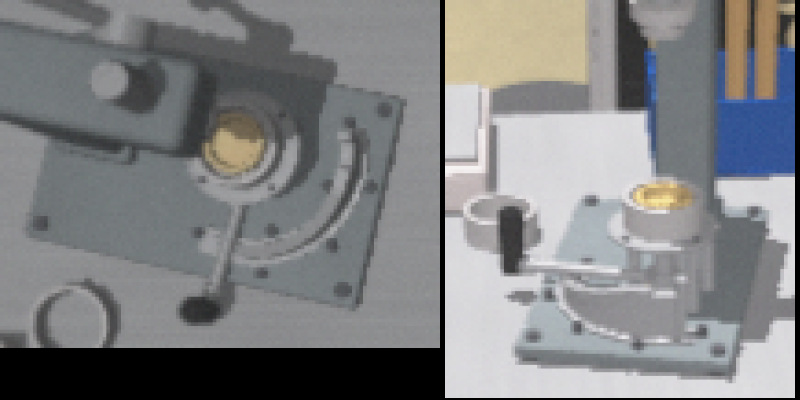

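```bash
python3 - <<'E'
from h import *
for z,cs in((20,[(221.7,270.4),(279,256.8),(259.6,167.6)]),):
    P=[atz("top",c,z) for c in cs]
    print(np.round(P,1)); 
    a=P[0]-P[1];b=P[2]-P[1];print(np.linalg.norm(a),np.linalg.norm(b),np.degrees(np.arctan2(a[1],a[0])),np.degrees(np.arctan2(-b[0],b[1])))
s=lambda u,v:(160+v/3.684,265+(u-445)/3.684)
P=[atz("side",s(*q),20) for q in((739,323),(733,367),(517,350))][:1]+[atz("side",s(516,348),20),atz("side",s(734,366),20),atz("side",s(593,195),20)]
print(np.round(P,1))
T=lambda u,v:(195+v/3.667,160+u/3.667)
print("shell",tri(T(234,141),s(664,193)),atz("top",T(234,141),123),atz("side",s(664,193),123))
print("grip",tri(T(195,312),s(511,209)),atz("top",T(195,312),95),atz("side",s(511,209),95))
print("rodbase rot");print("ring",atz("top",T(75,319),32),atz("side",s(502,210),32))
print(np.round(sense()["tool_rot"],3))
E
```

```text
[[621.6 117.3  20. ]
 [427.  161.9  20. ]
 [493.1 470.1  20. ]]
199.61247654257892 315.2824367736265 -12.905533851645435 -12.109160363299903
[[639.6 181.8  20. ]
 [433.6 148.9  20. ]
 [627.3 104.3  20. ]
 [514.  465.7  20. ]]
shell (array([572.57781354, 253.36717832, 120.84719992]), np.float64(4.505711571853275)) [570.0576929  252.83104189 123.        ] [574.5546141  249.36364643 123.        ]
grip (array([427.01076585, 292.66535576,  90.08843277]), np.float64(8.349945812286252)) [422.79439405 291.26645815  95.        ] [431.40303541 282.78339873  95.        ]
rodbase rot
ring [416.83785728 419.22800307  32.        ] [419.37007564 411.23939524  32.        ]
[[ 0.908  0.419  0.   ]
 [ 0.419 -0.908 -0.   ]
 [-0.     0.    -1.   ]]
```

```bash
cat >> h.py <<'E'
def to(P,dyaw=0,R=None,p0=None):
    """slide (cm) from present pose to world P"""
    s=sense();R=np.array(s["tool_rot"]);p=np.array(s["ee_pos"]) if p0 is None else p0
    return np.round(R.T@(np.array(P,float)-p)/10,2)
E
python3 -c "
from h import *
print(to([400,-280,231]))"
```

```text
[ 24.57 -20.31   0.03]
```

>>> move_arm(moves=[{"hand": 5, "slide": [3.1, -2.5, 0], "yaw": 5}, {"hand": 5, "slide": [6.1, -5.1, 0], "yaw": 10}, {"hand": 5, "slide": [9.2, -7.6, 0], "yaw": 15}, {"hand": 5, "slide": [12.3, -10.2, 0], "yaw": 20}, {"hand": 5, "slide": [15.4, -12.7, 0], "yaw": 25}, {"hand": 5, "slide": [18.4, -15.2, 0], "yaw": 30}, {"hand": 5, "slide": [21.5, -17.8, 0], "yaw": 35}, {"hand": 5, "slide": [24.6, -20.3, 0], "yaw": 40.3}])

```text
clock: 2.27
ee_pos: [400.7, -278.1, 231.5]
tool_rot: [[0.962, -0.272, 0.0], [-0.272, -0.962, -0.0], [0.0, 0.0, -1.0]]
ft_force: [1.4, -0.1, 0.8]
gripper_width: 49.7
finger_force: 0.0
```

```bash
python3 -c "
from h import *
s=sense();print(s['ee_pos'],np.round(s['tool_rot'],3).tolist(),s['joints'],s['clock'])
print(to([495,25,225]))"
```

```text
[ 400.70416195 -278.11472688  231.51965435] [[0.962, -0.272, 0.0], [-0.272, -0.962, -0.0], [0.0, 0.0, -1.0]] [-4.25269295e+01  1.69775624e+01  1.08052160e+02 -2.39160852e-03
  5.49394922e+01  6.32402105e+01] 2.2667
[  0.84 -31.73   0.64]
```

>>> move_arm(moves=[{"hand": 5, "slide": [0.1, -4, 0.1]}, {"hand": 5, "slide": [0.2, -8, 0.2]}, {"hand": 5, "slide": [0.3, -12, 0.3]}, {"hand": 5, "slide": [0.4, -16, 0.4]}, {"hand": 5, "slide": [0.5, -20, 0.5]}, {"hand": 5, "slide": [0.6, -24, 0.6]}, {"hand": 5, "slide": [0.8, -28, 0.6]}, {"hand": 5, "slide": [0.8, -31.7, 0.6]}])

```text
validation failed for argument at $.mo...
```

```bash
python3 -c "
from h import *
s=sense();print(s['ee_pos'],s['joints'],s['clock'])
print(to([427,292,150]))"
```

```text
[ 400.70416195 -278.11472688  231.51965435] [-4.25269295e+01  1.69775624e+01  1.08052160e+02 -2.39160852e-03
  5.49394922e+01  6.32402105e+01] 2.2667
[-12.96 -55.58   8.13]
```

Each row evidently needs a yaw.

>>> move_arm(moves=[{"hand": 5, "slide": [0.1, -4, 0.1], "yaw": 0}, {"hand": 5, "slide": [0.2, -8, 0.2], "yaw": 0}, {"hand": 5, "slide": [0.3, -12, 0.3], "yaw": 0}, {"hand": 5, "slide": [0.4, -16, 0.4], "yaw": 0}, {"hand": 5, "slide": [0.5, -20, 0.5], "yaw": 0}, {"hand": 5, "slide": [0.6, -24, 0.6], "yaw": 0}, {"hand": 5, "slide": [0.8, -28, 0.6], "yaw": 0}, {"hand": 5, "slide": [0.8, -31.7, 0.6], "yaw": 0}])

```text
clock: 2.93
ee_pos: [493.2, 25.6, 225.5]
tool_rot: [[0.964, -0.267, 0.001], [-0.267, -0.964, -0.0], [0.001, -0.0, -1.0]]
ft_force: [0.6, -0.7, -0.2]
gripper_width: 49.9
finger_force: 0.0
```

```bash
python3 -c "
from h import *
s=sense();print(s['ee_pos'],s['joints'],s['clock'])
print(to([427,292,150]))"
```

```text
[493.23346505  25.62280982 225.45405406] [-4.69282833e+00  1.79004163e+01  1.07726114e+02 -2.70889630e-03
  5.43386970e+01  1.00797808e+02] 2.9333
[-13.5  -23.9    7.54]
```

>>> move_arm(moves=[{"hand": 5, "slide": [-2.3, -3, 0.5], "yaw": 0}, {"hand": 5, "slide": [-4.5, -6, 1], "yaw": 0}, {"hand": 5, "slide": [-6.5, -9, 1.5], "yaw": 0}, {"hand": 5, "slide": [-8.5, -12, 2.5], "yaw": 0}, {"hand": 5, "slide": [-10.5, -15, 4], "yaw": 0}, {"hand": 5, "slide": [-12, -18, 5.5], "yaw": 0}, {"hand": 5, "slide": [-13, -21, 6.8], "yaw": 0}, {"hand": 5, "slide": [-13.5, -23.9, 7.5], "yaw": 0}])

```text
clock: 3.6
ee_pos: [425.1, 291.5, 149.1]
tool_rot: [[0.964, -0.266, -0.001], [-0.266, -0.964, -0.001], [-0.001, 0.001, -1.0]]
ft_force: [0.9, -0.4, 0.7]
gripper_width: 50.0
finger_force: 0.0
```

```bash
python3 - <<'E'
from h import *
for c in("top","side"):
    im=eyes.get_image(c);cv2.imwrite(f"pics/{c}1.png",im[:,:,::-1])
    for l in("grip_top","tart","notch","mould_rim"):
        print(c,l,[(np.round(r["position"],1).tolist(),round(r["confidence"],2)) for r in models.pinpoint(c,l)][:2])
    for r in models.trace(c,"grip_top")[:1]:
        y,x=np.nonzero(r["mask"]);print(r["box"],r["confidence"])
print(sense()["ee_pos"],proj("side",[427,292,95]),sense()["clock"])
s=cv2.resize(cv2.imread("pics/side1.png")[160:268,255:365],(800,785),interpolation=3)[:600];cv2.imwrite("pics/crop2.png",s)
E
```

```text
top grip_top [([279.6, 211.9], 0.56)]
top tart [([237.2, 226.8], 0.53)]
top notch [([237.6, 255.1], 0.86)]
top mould_rim [([237.3, 231.0], 0.64), ([219.4, 369.1], 0.37)]
[216.5, 229.0, 233.9, 242.0] 0.22
side grip_top [([216.6, 280.9], 0.53), ([238.3, 324.6], 0.42)]
side tart [([217.8, 322.8], 0.65)]
side notch [([238.8, 324.0], 0.66)]
side mould_rim [([212.9, 323.3], 0.64)]
[280.1, 216.1, 325.8, 240.6] 0.58
[426.7946013  289.2868631  150.56188752] (np.float64(215.62253689535933), np.float64(281.6685111876366)) 4.2
```

View pics/crop2.png

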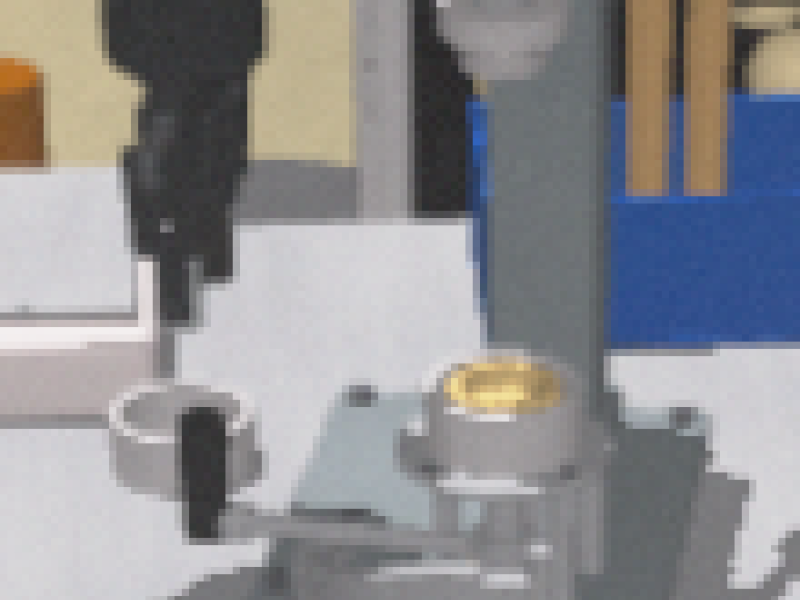

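```bash
python3 -c "
from h import *
print(to([428,291,57]),atz('top',(279.6,211.9),95),atz('side',(216.4,282.9),95))"
```

```text
[ 0.07 -0.2   9.36] [424.34068035 295.450411    95.        ] [431.33933321 285.44733885  95.        ]
```

>>> move_arm(moves=[{"hand": 6.5, "slide": [0.1, -0.2, 2], "yaw": 0}, {"hand": 6.5, "slide": [0.1, -0.2, 4], "yaw": 0}, {"hand": 6.5, "slide": [0.1, -0.2, 6], "yaw": 0}, {"hand": 6.5, "slide": [0.1, -0.2, 7.5], "yaw": 0}, {"hand": 6.5, "slide": [0.1, -0.2, 8.6], "yaw": 0}, {"hand": 6.5, "slide": [0.1, -0.2, 9.3], "yaw": 0}, {"hand": 6.5, "slide": [0.1, -0.2, 9.3], "yaw": 0}])

```text
clock: 4.78
ee_pos: [427.8, 291.0, 56.2]
tool_rot: [[0.964, -0.268, -0.002], [-0.268, -0.964, -0.001], [-0.001, 0.001, -1.0]]
ft_force: [0.1, 0.7, 1.0]
gripper_width: 64.7
finger_force: 0.0
```

>>> move_arm(moves=[{"hand": 2, "slide": [0, 0, 0], "yaw": 0}, {"hand": 2, "slide": [0, 0, 0], "yaw": 0}, {"hand": 2, "slide": [0, 0, 0], "yaw": 0}, {"hand": 2, "slide": [0, 0, 0], "yaw": 0}, {"hand": 2, "slide": [0, 0, 0], "yaw": 0}, {"hand": 2, "slide": [0, 0, 0], "yaw": 0}], squeeze=30)

```text
clock: 5.28
ee_pos: [428.4, 291.6, 57.9]
tool_rot: [[0.964, -0.267, 0.001], [-0.267, -0.964, 0.001], [0.001, -0.001, -1.0]]
ft_force: [-0.5, -0.7, 6.0]
gripper_width: 24.2
finger_force: 29.4
```

```bash
python3 -c "
from h import *
s=sense();print({k:np.round(v,2) for k,v in s.items()})
im=eyes.get_image('side');cv2.imwrite('pics/c3.png',cv2.resize(im[190:250,255:335,::-1],(640,480),interpolation=3))
for c in('side','top'):
  print([(r['position'],r['confidence']) for r in models.pinpoint(c,'grip_top')][:2])"
```

```text
{'clock': np.float64(5.28), 'joints': array([ 2.6940e+01,  3.4080e+01,  1.1336e+02, -1.0000e-02,  3.2480e+01,
        1.3245e+02]), 'qd': array([-0.03,  0.11,  0.08,  0.04,  0.04,  0.09]), 'joint_torque': array([ 2.000e-02, -5.335e+01, -1.291e+01,  0.000e+00, -0.000e+00,
        0.000e+00]), 'ee_pos': array([428.44, 291.63,  57.89]), 'tool_rot': array([[ 0.96, -0.27,  0.  ],
       [-0.27, -0.96,  0.  ],
       [ 0.  , -0.  , -1.  ]]), 'ft_force': array([-0.54, -0.74,  6.04]), 'wrist_torque': array([0.01, 0.01, 0.01]), 'finger_force': np.float64(29.39), 'gripper_width': np.float64(24.23)}
[([217.2, 282.4], 0.47)]
[([279.6, 211.9], 0.56)]
```

>>> move_arm(moves=[{"hand": 2, "slide": [0.02, 0.85, 0], "yaw": -3.25}, {"hand": 2, "slide": [0.1, 1.7, -0.15], "yaw": -6.5}, {"hand": 2, "slide": [0.22, 2.54, -0.33], "yaw": -9.75}, {"hand": 2, "slide": [0.38, 3.37, -0.5], "yaw": -13}, {"hand": 2, "slide": [0.6, 4.2, -0.68], "yaw": -16.25}, {"hand": 2, "slide": [0.86, 5.01, -0.86], "yaw": -19.5}, {"hand": 2, "slide": [1.17, 5.8, -1.04], "yaw": -22.75}, {"hand": 2, "slide": [1.52, 6.58, -1.21], "yaw": -26}])

```text
clock: 6.1
ee_pos: [426.8, 224.8, 70.4]
tool_rot: [[0.983, 0.185, 0.005], [0.185, -0.983, 0.002], [0.005, -0.001, -1.0]]
ft_force: [4.1, 10.0, 7.0]
gripper_width: 24.2
finger_force: 30.0
```

>>> move_arm(moves=[{"hand": 2, "slide": [0.02, 0.85, -0.17], "yaw": -3.25}, {"hand": 2, "slide": [0.1, 1.7, -0.35], "yaw": -6.5}, {"hand": 2, "slide": [0.22, 2.54, -0.52], "yaw": -9.75}, {"hand": 2, "slide": [0.38, 3.37, -0.7], "yaw": -13}, {"hand": 2, "slide": [0.6, 4.2, -0.87], "yaw": -16.25}, {"hand": 2, "slide": [0.86, 5.01, -1.05], "yaw": -19.5}, {"hand": 2, "slide": [1.17, 5.8, -1.22], "yaw": -22.75}, {"hand": 2, "slide": [1.52, 6.58, -1.4], "yaw": -26}])

```text
clock: 6.77
ee_pos: [455.2, 163.5, 84.9]
tool_rot: [[0.802, 0.597, 0.008], [0.597, -0.802, 0.003], [0.008, 0.002, -1.0]]
ft_force: [7.4, 18.7, 7.6]
gripper_width: 24.4
finger_force: 30.1
```

```bash
python3 -c "
from h import *
s=sense();p=s['ee_pos'];print(p,s['ft_force'],s['joints'])
from scipy.optimize import least_squares
q=np.array([[428.4,291.6],[426.8,224.8],p[:2]])
r=least_squares(lambda c:np.hypot(*(q-c).T)-150,[571,252]);print(r.x,r.fun,np.degrees(np.arctan2(*(q-r.x).T[::-1]))%360)"
```

```text
[455.18114329 163.52572462  84.86068041] [ 7.43996279 18.69945863  7.55586857] [ 11.88858316  29.43337191 117.42698847   0.14420871  32.65732067
  65.12482032]
[573.83160239 255.17436499] [-0.07609311  0.13625195 -0.0753365 ] [165.93864365 191.672191   217.68341293]
```

>>> move_arm(moves=[{"hand": 2, "slide": [0.12, 0.85, -0.18], "yaw": -3.25}, {"hand": 2, "slide": [0.3, 1.7, -0.35], "yaw": -6.5}, {"hand": 2, "slide": [0.48, 2.54, -0.53], "yaw": -9.75}, {"hand": 2, "slide": [0.67, 3.37, -0.7], "yaw": -13}, {"hand": 2, "slide": [0.9, 4.2, -0.88], "yaw": -16.25}, {"hand": 2, "slide": [1.16, 5.01, -1.05], "yaw": -19.5}, {"hand": 2, "slide": [1.47, 5.8, -1.21], "yaw": -22.75}, {"hand": 2, "slide": [1.83, 6.58, -1.34], "yaw": -26}])

```text
clock: 7.43
ee_pos: [506.9, 121.9, 98.0]
tool_rot: [[0.46, 0.888, 0.003], [0.888, -0.46, 0.003], [0.004, 0.001, -1.0]]
ft_force: [-1.3, 25.0, 12.0]
gripper_width: 24.3
finger_force: 30.6
```

```bash
python3 -c "
from h import *
s=sense();p=s['ee_pos'];print(p,s['ft_force'],s['joints'])
from scipy.optimize import least_squares
q=np.array([[428.4,291.6],[426.8,224.8],[455.2,163.5],p[:2]])
r=least_squares(lambda c:np.hypot(*(q-c).T)-150,[571,252]);print(r.x,r.fun,np.degrees(np.arctan2(*(q-r.x).T[::-1]))%360)"
```

```text
[506.93059027 121.93402235  97.98870447] [-1.32509782 24.98723756 12.01597791] [  6.19123461  30.34451067 111.52923416   0.23799529  37.9404554
  33.37882179]
[573.7689125  255.85170448] [-0.30009568  0.21341349  0.29113191 -0.32933853] [166.18429019 191.93004402 217.91453717 243.47621421]
```

>>> move_arm(moves=[{"hand": 2, "slide": [0.2, 0.85, -0.2], "yaw": -3.25}, {"hand": 2, "slide": [0.4, 1.7, -0.3], "yaw": -6.5}, {"hand": 2, "slide": [0.58, 2.54, -0.38], "yaw": -9.75}, {"hand": 2, "slide": [0.77, 3.37, -0.38], "yaw": -13}, {"hand": 2, "slide": [1.0, 4.2, -0.38], "yaw": -16.25}, {"hand": 2, "slide": [1.26, 5.01, -0.25], "yaw": -19.5}, {"hand": 2, "slide": [1.6, 5.8, 0.1], "yaw": -22.75}, {"hand": 2, "slide": [1.95, 6.5, 0.2], "yaw": -25.5}])

```text
clock: 8.1
ee_pos: [570.5, 107.7, 95.2]
tool_rot: [[0.032, 0.999, -0.006], [0.999, -0.032, 0.0], [-0.0, -0.006, -1.0]]
ft_force: [-40.4, 3.0, 37.5]
gripper_width: 23.9
finger_force: 36.0
```

```bash
python3 -c "
from h import *
s=sense();p=s['ee_pos'];print(p,s['ft_force'],s['joints'])
print(np.degrees(np.arctan2(p[1]-255.5,p[0]-573.8))%360, np.hypot(p[1]-255.5,p[0]-573.8))
im=eyes.get_image('side');cv2.imwrite('pics/c4.png',cv2.resize(im[160:268,265:385,::-1],(660,594),interpolation=3))
for c in('side','top'):
  for l in('grip_top','tart'): print(c,l,[(np.round(r['position'],1),r['confidence']) for r in models.pinpoint(c,l)][:2])"
```

```text
[570.46754809 107.65879781  95.206142  ] [-40.44124677   3.0025644   37.49599364] [4.15634768e+00 3.43150261e+01 1.02912552e+02 4.24159519e-02
 4.31095162e+01 5.95091998e+00]
268.7087286907746 147.8787554029759
side grip_top [(array([229.4, 325.9]), 0.49)]
side tart []
top grip_top [(array([279.6, 211.9]), 0.56)]
top tart [(array([237.2, 226.8]), 0.53)]
```

View pics/c4.png

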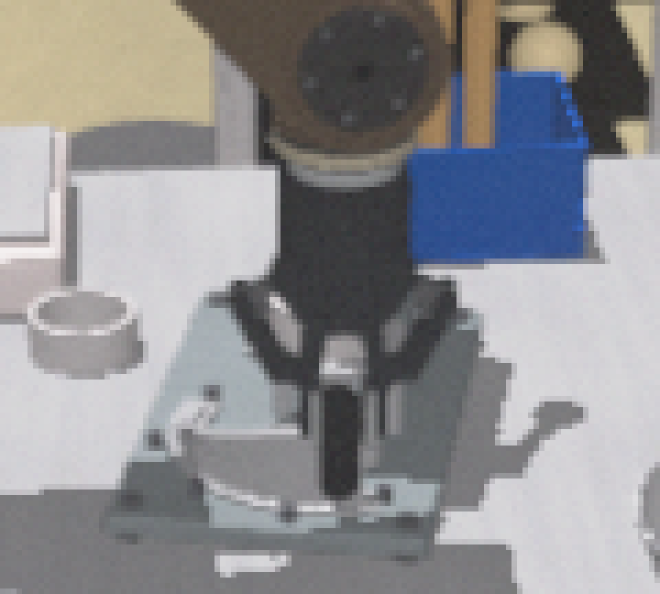

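>>> move_arm(moves=[{"hand": 2, "slide": [0, -0.25, -0.2], "yaw": 0}, {"hand": 4, "slide": [0, -0.25, -0.2], "yaw": 0}, {"hand": 5, "slide": [0, -0.25, -0.2], "yaw": 0}, {"hand": 5, "slide": [0, -0.25, -0.2], "yaw": 0}, {"hand": 5, "slide": [0, -0.25, -3], "yaw": 0}, {"hand": 5, "slide": [0, -0.25, -6], "yaw": 0}, {"hand": 5, "slide": [0, -0.25, -9], "yaw": 0}, {"hand": 5, "slide": [0, -0.25, -9], "yaw": 0}])

```text
clock: 9.02
ee_pos: [572.3, 107.5, 190.0]
tool_rot: [[0.035, 0.999, 0.008], [0.999, -0.035, 0.0], [0.001, 0.008, -1.0]]
ft_force: [0.6, -0.6, -0.6]
gripper_width: 49.9
finger_force: 0.0
```

>>> move_arm(moves=[{"hand": 5, "slide": [-4, 0, -0.5], "yaw": 0}, {"hand": 5, "slide": [-8, 0, -1], "yaw": 0}, {"hand": 5, "slide": [-12, 0, -2], "yaw": 0}, {"hand": 5, "slide": [-16, 0, -3], "yaw": 0}, {"hand": 5, "slide": [-20, 0, -4], "yaw": 0}, {"hand": 5, "slide": [-20, 0, -4], "yaw": 0}])

```text
clock: 9.52
ee_pos: [563.7, -98.6, 226.2]
tool_rot: [[0.039, 0.999, 0.003], [0.999, -0.039, -0.002], [-0.002, 0.003, -1.0]]
ft_force: [0.3, -0.0, -0.5]
gripper_width: 49.8
finger_force: 0.0
```

```bash
python3 -c "
from h import *
s=sense();print(s['ee_pos'],s['ft_force'],s['joints'],s['clock'])
im=eyes.get_image('side');eyes.get_image('top')
a=cv2.resize(im[150:258,270:370,::-1],(555,600),interpolation=3);cv2.imwrite('pics/c5.png',a)
for c in('side','top'):
  for l in('grip_top','tart','mould_rim','die'): print(c,l,[(np.round(r['position'],1).tolist(),round(r['confidence'],2)) for r in models.pinpoint(c,l)][:2])
for P in([573,253,134],[573,253,124],[572,105,133]):print(P,proj('side',P),proj('top',P))"
```

```text
[563.68304882 -98.5657288  226.1671894 ] [ 0.32917528 -0.03590949 -0.47489185] [-1.64996598e+01  2.40731218e+01  9.73574194e+01 -8.31933094e-02
  5.83701330e+01 -1.41951037e+01] 9.5167
side grip_top [([227.7, 327.5], 0.74)]
side tart [([210.4, 320.9], 0.36)]
side mould_rim [([209.6, 321.4], 0.55), ([230.3, 325.6], 0.17)]
side die []
top grip_top [([232.4, 270.5], 0.45)]
top tart [([233.4, 221.1], 0.55), ([221.4, 368.8], 0.55)]
top mould_rim [([235.6, 224.2], 0.93)]
top die [([224.6, 210.7], 0.62)]
[573, 253, 134] (np.float64(209.0368350548498), np.float64(323.92171337853983)) (np.float64(232.12227297711817), np.float64(222.98110479693037))
[573, 253, 124] (np.float64(211.68313907141822), np.float64(323.92385884074116)) (np.float64(232.49415292962746), np.float64(223.70566508807406))
[572, 105, 133] (np.float64(229.0885791246001), np.float64(326.6309152194021)) (np.float64(232.2133414609563), np.float64(269.7681449089681))
```

View pics/c5.png

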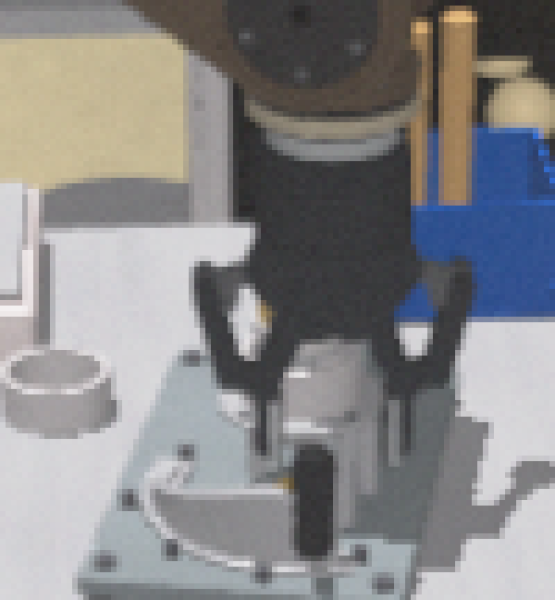

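The handle is in its notch, with the grip at side (327,228). The moves have no tilt, so I'll try whether reaching past the workspace tilts the tool.

>>> move_arm(moves=[{"hand": 5, "slide": [-0.9, 3, 0], "yaw": 7}, {"hand": 5, "slide": [-1.8, 6, 0], "yaw": 14}, {"hand": 5, "slide": [-2.7, 9, 0], "yaw": 21}, {"hand": 5, "slide": [-3.6, 12, 0], "yaw": 28}, {"hand": 5, "slide": [-4.5, 15, 0], "yaw": 35}, {"hand": 5, "slide": [-5.4, 18, 0], "yaw": 42}, {"hand": 5, "slide": [-6.3, 21, 0], "yaw": 49}, {"hand": 5, "slide": [-7.2, 23.9, 0], "yaw": 56}])

```text
clock: 10.68
ee_pos: [800.8, -172.5, 224.5]
tool_rot: [[0.851, 0.525, -0.0], [0.525, -0.851, 0.0], [-0.0, -0.0, -1.0]]
ft_force: [-0.0, -0.4, 0.3]
gripper_width: 49.7
finger_force: 0.0
```

>>> move_arm(moves=[{"hand": 5, "slide": [0, 0, 0], "yaw": 7}, {"hand": 5, "slide": [0, 0, 0], "yaw": 14}, {"hand": 5, "slide": [0, 0, 0], "yaw": 21}, {"hand": 5, "slide": [0, 0, 0], "yaw": 28}, {"hand": 5, "slide": [0, 0, 0], "yaw": 35}, {"hand": 5, "slide": [0, 0, 0], "yaw": 40}, {"hand": 5, "slide": [0, 0, 0], "yaw": 44}, {"hand": 5, "slide": [0, 0, 0], "yaw": 44}])

```text
clock: 11.35
ee_pos: [799.5, -172.1, 224.5]
tool_rot: [[0.978, -0.21, -0.0], [-0.21, -0.978, 0.0], [-0.0, 0.0, -1.0]]
ft_force: [0.3, -0.1, 0.4]
gripper_width: 50.0
finger_force: 0.0
```

```bash
python3 -c "
from h import *
s=sense();p=s['ee_pos'];print(p,np.round(s['tool_rot'],3).tolist(),s['joints'],s['clock'])
u=np.array([np.cos(np.radians(-12.5)),np.sin(np.radians(-12.5)),0]);print(to(p+250*u))"
```

```text
[ 799.50439131 -172.14823088  224.45561215] [[0.978, -0.21, -0.0], [-0.21, -0.978, 0.0], [-0.0, 0.0, -1.0]] [-1.67723369e+01  4.59116036e+01  5.57550173e+01 -2.80432939e-03
  7.83565852e+01  8.53728753e+01] 11.35
[ 2.5e+01  1.6e-01 -1.0e-02]
```

>>> move_arm(moves=[{"hand": 5, "slide": [4, 0, 0], "yaw": 0}, {"hand": 5, "slide": [8, 0, 0], "yaw": 0}, {"hand": 5, "slide": [12, 0, 0], "yaw": 0}, {"hand": 5, "slide": [16, 0, 0], "yaw": 0}, {"hand": 5, "slide": [20, 0, 0], "yaw": 0}, {"hand": 5, "slide": [24, 0, 0], "yaw": 0}, {"hand": 5, "slide": [24, 0, 0], "yaw": 0}, {"hand": 5, "slide": [24, 0, 0], "yaw": 0}])

```text
clock: 12.02
ee_pos: [949.4, -204.1, 200.7]
tool_rot: [[0.978, -0.206, 0.023], [-0.206, -0.979, -0.005], [0.023, -0.0, -1.0]]
ft_force: [-0.2, 0.0, 1.5]
gripper_width: 49.9
finger_force: 0.0
```

>>> move_arm(moves=[{"hand": 5, "slide": [0, 0, 0], "yaw": 0}])

```text
clock: 12.1
ee_pos: [949.7, -204.3, 206.0]
tool_rot: [[0.978, -0.206, 0.029], [-0.206, -0.978, -0.007], [0.03, 0.0, -1.0]]
ft_force: [-0.7, 0.2, 1.3]
gripper_width: 50.3
finger_force: 0.0
```

```bash
python3 -c "
from h import *
s=sense();p=s['ee_pos'];print(p,np.round(s['tool_rot'],3).tolist(),s['joints'],s['clock'])"
```

```text
[ 949.72825804 -204.34499371  206.00804106] [[0.978, -0.206, 0.029], [-0.206, -0.978, -0.007], [0.03, 0.0, -1.0]] [-1.60586539e+01  7.10324790e+01  2.71281522e+00  1.02931429e-01
  1.04543294e+02  8.58855035e+01] 12.1
```

>>> move_arm(moves=[{"hand": 5, "slide": [-4, 0, 0], "yaw": 0}, {"hand": 5, "slide": [-8, 0, 0], "yaw": 0}, {"hand": 5, "slide": [-12, 0, 0], "yaw": 0}, {"hand": 5, "slide": [-12, 0, 0], "yaw": 0}, {"hand": 5, "slide": [-12, 0, 0], "yaw": 0}])

```text
clock: 12.52
ee_pos: [839.9, -181.5, 207.4]
tool_rot: [[0.978, -0.207, 0.035], [-0.207, -0.978, -0.008], [0.036, 0.001, -0.999]]
ft_force: [2.4, -0.5, 0.4]
gripper_width: 50.1
finger_force: 0.0
```

```bash
python3 -c "
from h import *
s=sense();p=s['ee_pos'];print(p,np.round(s['tool_rot'],4).tolist(),s['joints'],s['clock'])"
```

```text
[ 839.88576213 -181.45477034  207.42872239] [[0.9777, -0.207, 0.0349], [-0.2069, -0.9783, -0.0084], [0.0359, 0.001, -0.9994]] [-16.62348319  50.00859563  49.63717788   0.11567526  78.29847682
  85.30342456] 12.5167
```

The tilt persists, about 2° gained, and it builds up from call to call. I'll measure how much each call adds.

>>> move_arm(moves=[{"hand": 5, "slide": [4, 0, 0], "yaw": 0}, {"hand": 5, "slide": [8, 0, 0], "yaw": 0}, {"hand": 5, "slide": [12, 0, 0], "yaw": 0}])

```text
clock: 12.77
ee_pos: [922.3, -199.2, 209.8]
tool_rot: [[0.978, -0.207, 0.026], [-0.207, -0.978, -0.006], [0.027, 0.0, -1.0]]
ft_force: [1.5, -0.1, 2.1]
gripper_width: 49.7
finger_force: 0.0
```

>>> move_arm(moves=[{"hand": 5, "slide": [20, 0, 0], "yaw": 0}, {"hand": 5, "slide": [20, 0, 0], "yaw": 0}, {"hand": 5, "slide": [20, 0, 0], "yaw": 0}])

```text
clock: 13.02
ee_pos: [956.0, -206.2, 183.6]
tool_rot: [[0.978, -0.207, 0.034], [-0.207, -0.978, -0.006], [0.034, -0.001, -0.999]]
ft_force: [1.1, -0.3, -3.9]
gripper_width: 50.0
finger_force: 0.0
```

>>> move_arm(moves=[{"hand": 5, "slide": [20, 0, 0], "yaw": 0}])

```text
clock: 13.1
ee_pos: [966.7, -208.6, 185.3]
tool_rot: [[0.975, -0.207, 0.075], [-0.207, -0.978, -0.016], [0.077, 0.001, -0.997]]
ft_force: [0.7, -0.5, 1.3]
gripper_width: 50.0
finger_force: 0.0
```

>>> move_arm(moves=[{"hand": 5, "slide": [20, 0, 0], "yaw": 0}])

```text
clock: 13.18
ee_pos: [974.6, -210.2, 184.2]
tool_rot: [[0.973, -0.207, 0.104], [-0.206, -0.978, -0.023], [0.106, 0.001, -0.994]]
ft_force: [-0.8, 1.2, 1.0]
gripper_width: 49.9
finger_force: 0.0
```

>>> move_arm(moves=[{"hand": 5, "slide": [40, 0, 0], "yaw": 0}])

```text
clock: 13.27
ee_pos: [981.7, -211.6, 181.0]
tool_rot: [[0.97, -0.207, 0.128], [-0.205, -0.978, -0.028], [0.131, 0.001, -0.991]]
ft_force: [-0.3, -0.3, 0.5]
gripper_width: 49.6
finger_force: 0.0
```

```bash
python3 -c "
from h import *
s=sense();p=s['ee_pos'];print(p,np.round(s['tool_rot'],4).tolist(),s['joints'],s['clock'])"
```

```text
[ 981.65312741 -211.6250814   181.02899562] [[0.9699, -0.2073, 0.1276], [-0.2053, -0.9783, -0.0282], [0.1307, 0.0012, -0.9914]] [-16.04707635  72.63832816   2.71338471   0.46984158  97.15103961
  85.99956207] 13.2667
```

>>> move_arm(moves=[{"hand": 5, "slide": [40, 0, -5], "yaw": 0}])

```text
clock: 13.35
ee_pos: [987.2, -212.7, 181.8]
tool_rot: [[0.967, -0.207, 0.149], [-0.205, -0.978, -0.033], [0.153, 0.001, -0.988]]
ft_force: [0.5, -1.3, -0.8]
gripper_width: 50.1
finger_force: 0.0
```

>>> move_arm(moves=[{"hand": 5, "slide": [40, 0, -5], "yaw": 0}])

```text
clock: 13.43
ee_pos: [992.4, -213.7, 184.7]
tool_rot: [[0.963, -0.208, 0.171], [-0.204, -0.978, -0.037], [0.175, 0.001, -0.984]]
ft_force: [-0.8, 0.2, -0.0]
gripper_width: 49.9
finger_force: 0.0
```

>>> move_arm(moves=[{"hand": 5, "slide": [40, 0, -5], "yaw": 0}])

```text
clock: 13.52
ee_pos: [997.5, -214.7, 188.0]
tool_rot: [[0.959, -0.208, 0.193], [-0.203, -0.978, -0.042], [0.198, 0.001, -0.98]]
ft_force: [0.2, -0.2, 0.1]
gripper_width: 49.9
finger_force: 0.0
```

>>> move_arm(moves=[{"hand": 5, "slide": [40, 0, -5], "yaw": 0}])

```text
clock: 13.6
ee_pos: [1002.4, -215.7, 191.7]
tool_rot: [[0.954, -0.208, 0.215], [-0.203, -0.978, -0.047], [0.22, 0.001, -0.975]]
ft_force: [0.3, 0.7, 0.7]
gripper_width: 50.1
finger_force: 0.0
```

>>> move_arm(moves=[{"hand": 5, "slide": [40, 0, -5], "yaw": 0}])

```text
clock: 13.68
ee_pos: [1007.2, -216.6, 196.2]
tool_rot: [[0.949, -0.208, 0.237], [-0.202, -0.978, -0.051], [0.242, 0.001, -0.97]]
ft_force: [0.5, -0.4, 0.9]
gripper_width: 50.1
finger_force: 0.0
```

>>> move_arm(moves=[{"hand": 5, "slide": [40, 0, -5], "yaw": 0}])

```text
clock: 13.77
ee_pos: [1011.7, -217.5, 201.7]
tool_rot: [[0.943, -0.208, 0.258], [-0.2, -0.978, -0.056], [0.264, 0.001, -0.964]]
ft_force: [0.3, -0.3, -0.9]
gripper_width: 50.1
finger_force: 0.0
```

>>> move_arm(moves=[{"hand": 5, "slide": [40, 0, -5], "yaw": 0}])

```text
clock: 13.85
ee_pos: [1016.0, -218.3, 208.2]
tool_rot: [[0.937, -0.208, 0.28], [-0.199, -0.978, -0.06], [0.286, 0.001, -0.958]]
ft_force: [0.2, -0.2, -0.4]
gripper_width: 50.0
finger_force: 0.0
```

>>> move_arm(moves=[{"hand": 5, "slide": [40, 0, -5], "yaw": 0}])

```text
clock: 13.93
ee_pos: [1020.1, -219.1, 215.5]
tool_rot: [[0.93, -0.208, 0.302], [-0.198, -0.978, -0.065], [0.309, 0.001, -0.951]]
ft_force: [-0.0, -0.6, -0.1]
gripper_width: 50.0
finger_force: 0.0
```

>>> move_arm(moves=[{"hand": 5, "slide": [40, 0, 0], "yaw": 0}])

```text
clock: 14.02
ee_pos: [1025.3, -220.1, 220.0]
tool_rot: [[0.923, -0.208, 0.324], [-0.196, -0.978, -0.07], [0.332, 0.001, -0.943]]
ft_force: [0.2, 0.2, 1.1]
gripper_width: 50.0
finger_force: 0.0
```

>>> move_arm(moves=[{"hand": 5, "slide": [40, 0, 0], "yaw": 0}])

```text
clock: 14.1
ee_pos: [1030.3, -221.1, 223.2]
tool_rot: [[0.915, -0.208, 0.345], [-0.194, -0.978, -0.074], [0.353, 0.001, -0.936]]
ft_force: [0.1, -0.6, -0.2]
gripper_width: 50.1
finger_force: 0.0
```

>>> move_arm(moves=[{"hand": 5, "slide": [40, 0, 0], "yaw": 0}])

```text
clock: 14.18
ee_pos: [1035.0, -222.0, 227.7]
tool_rot: [[0.907, -0.208, 0.366], [-0.193, -0.978, -0.079], [0.375, 0.001, -0.927]]
ft_force: [-0.1, -0.2, -1.1]
gripper_width: 49.6
finger_force: 0.0
```

>>> move_arm(moves=[{"hand": 5, "slide": [40, 0, 0], "yaw": 0}])

```text
clock: 14.27
ee_pos: [1039.4, -222.9, 233.4]
tool_rot: [[0.898, -0.208, 0.387], [-0.191, -0.978, -0.083], [0.396, 0.001, -0.918]]
ft_force: [-0.3, -0.6, 0.3]
gripper_width: 50.0
finger_force: 0.0
```

>>> move_arm(moves=[{"hand": 5, "slide": [40, 0, 0], "yaw": 0}])

```text
clock: 14.35
ee_pos: [1043.5, -223.7, 240.2]
tool_rot: [[0.889, -0.208, 0.408], [-0.189, -0.978, -0.088], [0.417, 0.001, -0.909]]
ft_force: [0.6, -0.9, -1.0]
gripper_width: 50.1
finger_force: 0.0
```

>>> move_arm(moves=[{"hand": 5, "slide": [40, 0, 0], "yaw": 0}])

```text
clock: 14.43
ee_pos: [1047.3, -224.4, 247.7]
tool_rot: [[0.879, -0.208, 0.428], [-0.187, -0.978, -0.092], [0.438, 0.001, -0.899]]
ft_force: [0.3, -0.1, 0.1]
gripper_width: 50.0
finger_force: 0.0
```

>>> move_arm(moves=[{"hand": 5, "slide": [40, 0, 0], "yaw": 0}])

```text
clock: 14.52
ee_pos: [1050.8, -225.1, 256.0]
tool_rot: [[0.869, -0.208, 0.448], [-0.184, -0.978, -0.096], [0.459, 0.001, -0.889]]
ft_force: [-0.1, -0.5, -0.8]
gripper_width: 50.1
finger_force: 0.0
```

>>> move_arm(moves=[{"hand": 5, "slide": [40, 0, 0], "yaw": 0}])

```text
clock: 14.6
ee_pos: [1054.0, -225.7, 264.9]
tool_rot: [[0.859, -0.208, 0.468], [-0.182, -0.978, -0.101], [0.479, 0.001, -0.878]]
ft_force: [0.4, -0.1, 1.1]
gripper_width: 50.1
finger_force: 0.0
```

>>> move_arm(moves=[{"hand": 5, "slide": [40, 0, 0], "yaw": 0}])

```text
clock: 14.68
ee_pos: [1056.9, -226.3, 274.4]
tool_rot: [[0.848, -0.208, 0.488], [-0.18, -0.978, -0.105], [0.499, 0.001, -0.867]]
ft_force: [-0.4, 1.0, -0.7]
gripper_width: 50.3
finger_force: 0.0
```

>>> move_arm(moves=[{"hand": 5, "slide": [40, 0, 0], "yaw": 0}])

```text
clock: 14.77
ee_pos: [1059.6, -226.8, 284.6]
tool_rot: [[0.837, -0.208, 0.507], [-0.177, -0.978, -0.109], [0.518, 0.001, -0.855]]
ft_force: [-0.8, 0.2, -0.3]
gripper_width: 50.0
finger_force: 0.0
```

>>> move_arm(moves=[{"hand": 5, "slide": [40, 0, 0], "yaw": 0}])

```text
clock: 14.85
ee_pos: [1061.9, -227.2, 295.3]
tool_rot: [[0.825, -0.208, 0.525], [-0.175, -0.978, -0.113], [0.537, 0.001, -0.843]]
ft_force: [-0.7, 1.1, 0.3]
gripper_width: 50.1
finger_force: 0.0
```

```bash
python3 -c "
from h import *
s=sense();p=s['ee_pos'];R=np.array(s['tool_rot']);print(p,np.round(R,4).tolist(),s['joints'],s['clock'],np.degrees(np.arccos(-R[2,2])))"
```

```text
[1061.93975127 -227.22870841  295.32711276] [[0.825, -0.2082, 0.5254], [-0.1749, -0.9781, -0.1129], [0.5374, 0.0013, -0.8433]] [-16.05291939  68.03903234   2.76979881   2.16506591  76.75594407
  86.05953901] 14.85 32.50526327323757
```

```bash
cat >> h.py <<'E'
def tgt(C,x=6,z=17): 
    R=np.array(sense()["tool_rot"]);return np.array(C,float)+R@[x,0,z]
E
python3 - <<'E'
from h import *
from scipy.optimize import least_squares
D=[(262.158,-567.378,231.327,28.126,89.318,62.55),(400.7,-278.1,231.5,16.98,108.05,54.94),(493.2,25.6,225.5,17.9,107.73,54.34),(428.44,291.63,57.89,34.08,113.36,32.48),(455.2,163.5,84.9,29.43,117.43,32.66),(570.5,107.66,95.2,34.315,102.91,43.11),(799.5,-172.15,224.46,45.91,55.755,78.357),(839.9,-181.45,207.4,50.0,49.64,78.3),(949.7,-204.3,206,71.03,2.713,104.54),(981.65,-211.6,181,72.64,2.713,97.15),(1061.94,-227.2,295.3,68.04,2.77,76.76)]
D=np.array(D);r=np.sqrt(D[:,0]**2+D[:,1]**2-66**2);z=D[:,2];q=np.radians(D[:,3:])
def fk(p,q):
    a0,z0,a2,a3,e,L=p;s2=q[:,0];s3=s2+q[:,1];s5=s3+q[:,2]
    rw=a0+a2*np.sin(s2)+a3*np.sin(s3)+e*np.cos(s3);zw=z0+a2*np.cos(s2)+a3*np.cos(s3)-e*np.sin(s3)
    return rw+L*np.sin(s5),zw+L*np.cos(s5)
f=lambda p:np.r_[fk(p,q)[0]-r,fk(p,q)[1]-z]
s=least_squares(f,[0,250,430,400,0,300]);print(np.round(s.x,1),np.abs(s.fun).max())
p=s.x;R=np.array(sense()["tool_rot"])
T=tgt([573,253.5,140]);print("T",T)
px=np.array([R[0,2],R[1,2],0]);px/=np.linalg.norm(px)
for n,P in(("T",T),("stage",T-100*px),("V",[500,-40,260]),("V2",[480,100,260]),("tray",tgt([560,-260,4+6]))):
    w=np.array(P)-p[5]*R[:,2];rw=np.sqrt(w[0]**2+w[1]**2-66**2)
    d=np.hypot(rw-p[0],w[2]-p[1]);A3=np.hypot(p[3],p[4]);dm=np.degrees(np.arctan2(p[4],p[3]))
    el=np.degrees(np.arccos((d*d-p[2]**2-A3**2)/(2*p[2]*A3)));print(n,np.round(P,1),"wrist",w.round(),"r",rw.round(),"d",d.round(),"j3",el-dm,"or",el+dm)
E
```

```text
[ -0.  197.7 586.9 411.   43.  256.3] 0.12312603792091181
T [586.88150245 250.53101671 128.88743829]
T [586.9 250.5 128.9] wrist [452. 279. 345.] r 527.0 d 548.0 j3 110.35720584639363 or 122.31142128878211
stage [489.1 271.5 128.9] wrist [354. 300. 345.] r 460.0 d 483.0 j3 119.55087141183358 or 131.50508685422207
V [500 -40 260] wrist [365. -11. 476.] r 359.0 d 455.0 j3 123.49967901524855 or 135.45389445763703
V2 [480 100 260] wrist [345. 129. 476.] r 363.0 d 457.0 j3 123.14985285668038 or 135.10406829906887
tray [ 573.9 -263.    -1.1] wrist [ 439. -234.  215.] r 493.0 d 494.0 j3 118.06313246228623 or 130.01734790467472
```

```bash
python3 -c "
from h import *
a=to([790,-150,290]);b=to([520,-60,290])
print(a,b)"
```

```text
[-24.07  -1.89 -14.71] [-47.92  -5.07 -29.91]
```

>>> move_arm(moves=[{"hand": 8.5, "slide": [-3, -0.2, -1.8], "yaw": 0}, {"hand": 8.5, "slide": [-6, -0.5, -3.7], "yaw": 0}, {"hand": 8.5, "slide": [-9, -0.7, -5.5], "yaw": 0}, {"hand": 8.5, "slide": [-12, -0.9, -7.3], "yaw": 0}, {"hand": 8.5, "slide": [-15, -1.2, -9.2], "yaw": 0}, {"hand": 8.5, "slide": [-18, -1.4, -11], "yaw": 0}, {"hand": 8.5, "slide": [-21, -1.6, -12.8], "yaw": 0}, {"hand": 8.5, "slide": [-24, -1.9, -14.7], "yaw": 0}])

```text
clock: 15.52
ee_pos: [829.2, -161.4, 291.5]
tool_rot: [[0.825, -0.208, 0.525], [-0.175, -0.978, -0.113], [0.537, 0.001, -0.844]]
ft_force: [0.3, -1.1, -0.4]
gripper_width: 85.1
finger_force: 0.0
```

```bash
python3 -c "
from h import *
s=sense();p=s['ee_pos'];R=np.array(s['tool_rot']);print(p,np.round(R,4).tolist(),s['joints'],s['clock'],np.degrees(np.arccos(-R[2,2])))
print(to([515,-60,270]))"
```

```text
[ 829.22960044 -161.36080065  291.52624628] [[0.8252, -0.2084, 0.525], [-0.1751, -0.978, -0.1131], [0.5371, 0.0014, -0.8435]] [-16.13277291  34.25259821  74.804339     3.42540111  38.5704468
  83.8159747 ] 15.5167 32.485105823135996
[-28.86  -3.37 -15.83]
```

>>> move_arm(moves=[{"hand": 8.5, "slide": [-3.6, -0.4, -2], "yaw": 0}, {"hand": 8.5, "slide": [-7.2, -0.8, -4], "yaw": 0}, {"hand": 8.5, "slide": [-10.8, -1.3, -6], "yaw": 0}, {"hand": 8.5, "slide": [-14.4, -1.7, -8], "yaw": 0}, {"hand": 8.5, "slide": [-18, -2.1, -9.9], "yaw": 0}, {"hand": 8.5, "slide": [-21.6, -2.5, -11.9], "yaw": 0}, {"hand": 8.5, "slide": [-25.2, -3, -13.9], "yaw": 0}, {"hand": 8.5, "slide": [-28.8, -3.4, -15.8], "yaw": 0}])

```text
clock: 16.18
ee_pos: [516.2, -59.9, 270.5]
tool_rot: [[0.825, -0.208, 0.526], [-0.175, -0.978, -0.113], [0.538, 0.001, -0.843]]
ft_force: [0.2, 0.5, 1.1]
gripper_width: 84.8
finger_force: 0.0
```

```bash
python3 -c "
from h import *
s=sense();p=s['ee_pos'];R=np.array(s['tool_rot']);print(p,s['joints'],s['clock'],np.degrees(np.arccos(-R[2,2])))
print(to([470,200,230]))"
```

```text
[516.19646548 -59.8565869  270.52829803] [-14.53707096   8.31098295 120.58572808   4.02478109  18.65097664
  84.02477543] 16.1833 32.51779582031788
[-10.54 -24.46  -1.95]
```

>>> move_arm(moves=[{"hand": 8.5, "slide": [-1.4, -3.1, -0.3], "yaw": 0}, {"hand": 8.5, "slide": [-2.8, -6.2, -0.6], "yaw": 0}, {"hand": 8.5, "slide": [-4.2, -9.3, -0.9], "yaw": 0}, {"hand": 8.5, "slide": [-5.6, -12.4, -1.1], "yaw": 0}, {"hand": 8.5, "slide": [-7, -15.5, -1.4], "yaw": 0}, {"hand": 8.5, "slide": [-8.4, -18.6, -1.6], "yaw": 0}, {"hand": 8.5, "slide": [-9.6, -21.6, -1.8], "yaw": 0}, {"hand": 8.5, "slide": [-10.5, -24.5, -2], "yaw": 0}])

```text
clock: 16.85
ee_pos: [477.7, 183.5, 244.6]
tool_rot: [[0.843, -0.184, 0.506], [-0.157, -0.983, -0.096], [0.515, 0.001, -0.857]]
ft_force: [0.4, 0.4, 0.3]
gripper_width: 84.9
finger_force: 0.0
```

```bash
python3 - <<'E'
from h import *
s=sense();p=s['ee_pos'];R=np.array(s['tool_rot']);print(p,s['joints'],s['clock'],np.degrees(np.arccos(-R[2,2])))
im=eyes.get_image('side');tp=eyes.get_image('top')
a=cv2.resize(im[160:250,260:360,::-1],(400,360),interpolation=3);b=cv2.resize(tp[190:280,180:280,::-1],(400,360),interpolation=3)
cv2.imwrite('pics/c6.png',np.hstack([a,b]))
for c in('side','top'):
  for l in('tart','mould_rim','grip_top'): print(c,l,[(np.round(r['position'],1).tolist(),round(r['confidence'],2)) for r in models.pinpoint(c,l)][:2])
  for r in models.trace(c,'tart')[:2]:
    y,x=np.nonzero(r['mask']);print(c,np.round(r['box'],1),r['confidence'],y.mean(),x.mean())
for P in([573,253.5,134],[573,253.5,162]):print(P,proj('side',P),proj('top',P))
T=tgt([573,253.5,140]);px=np.array([R[0,2],R[1,2],0]);px/=np.linalg.norm(px);print(to(T-100*px),to(T))
E
```

```text
[477.68388524 183.51154205 244.59902372] [ 21.4660442   12.17764894 119.7865119  -38.34537279  26.20975491
 153.56167228] 16.85 30.96567209001291
side tart [([212.1, 321.1], 0.69)]
side mould_rim [([211.4, 322.7], 0.85)]
side grip_top [([230.4, 329.5], 0.68)]
side [312.9 200.5 329.6 214.7] 0.46 206.6359223300971 322.4466019417476
top tart [([234.2, 220.4], 0.73)]
top mould_rim [([234.9, 222.8], 0.7), ([220.6, 373.4], 0.45)]
top grip_top [([233.4, 269.6], 0.46)]
top [217.1 224.2 232.1 241.2] 0.47 233.70149253731344 223.48756218905473
[573, 253.5, 134] (np.float64(208.97492397730502), np.float64(323.9122396092841)) (np.float64(232.12317907308642), np.float64(222.8241847964697))
[573, 253.5, 162] (np.float64(201.49203734276614), np.float64(323.9061604591911)) (np.float64(231.05282060303358), np.float64(220.73575009862017))
[-6.73 -8.83  9.58] [ 1.84 -8.93 14.72]
```

View pics/c6.png

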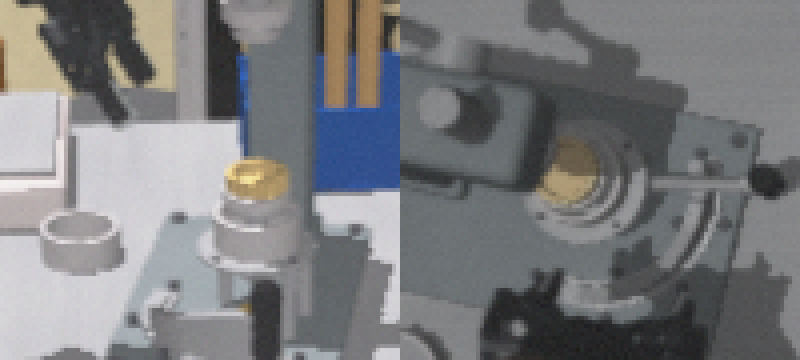

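The side crop shows the base standing proud of the ring at side (324,205), with the handle in its notch. j6 ran up to its limit, so I'll take the half turn, which gives the same grasp.

>>> move_arm(moves=[{"hand": 8.5, "slide": [0, 0, 0], "yaw": -7}, {"hand": 8.5, "slide": [0, 0, 0], "yaw": -14}, {"hand": 8.5, "slide": [0, 0, 0], "yaw": -21}, {"hand": 8.5, "slide": [0, 0, 0], "yaw": -28}, {"hand": 8.5, "slide": [0, 0, 0], "yaw": -35}, {"hand": 8.5, "slide": [0, 0, 0], "yaw": -42}, {"hand": 8.5, "slide": [0, 0, 0], "yaw": -49}, {"hand": 8.5, "slide": [0, 0, 0], "yaw": -56}])

```text
clock: 18.02
ee_pos: [479.2, 180.9, 244.8]
tool_rot: [[0.629, 0.591, 0.505], [0.722, -0.685, -0.097], [0.289, 0.426, -0.858]]
ft_force: [-0.8, -0.5, -0.1]
gripper_width: 85.0
finger_force: 0.0
```

>>> move_arm(moves=[{"hand": 8.5, "slide": [0, 0, 0], "yaw": -7}, {"hand": 8.5, "slide": [0, 0, 0], "yaw": -14}, {"hand": 8.5, "slide": [0, 0, 0], "yaw": -21}, {"hand": 8.5, "slide": [0, 0, 0], "yaw": -28}, {"hand": 8.5, "slide": [0, 0, 0], "yaw": -35}, {"hand": 8.5, "slide": [0, 0, 0], "yaw": -42}, {"hand": 8.5, "slide": [0, 0, 0], "yaw": -49}, {"hand": 8.5, "slide": [0, 0, 0], "yaw": -56}])

```text
clock: 18.68
ee_pos: [479.2, 180.9, 244.8]
tool_rot: [[-0.138, 0.852, 0.505], [0.972, 0.215, -0.097], [-0.191, 0.478, -0.858]]
ft_force: [-0.7, 0.4, -0.5]
gripper_width: 85.2
finger_force: 0.0
```

>>> move_arm(moves=[{"hand": 8.5, "slide": [0, 0, 0], "yaw": -7}, {"hand": 8.5, "slide": [0, 0, 0], "yaw": -14}, {"hand": 8.5, "slide": [0, 0, 0], "yaw": -21}, {"hand": 8.5, "slide": [0, 0, 0], "yaw": -28}, {"hand": 8.5, "slide": [0, 0, 0], "yaw": -35}, {"hand": 8.5, "slide": [0, 0, 0], "yaw": -42}, {"hand": 8.5, "slide": [0, 0, 0], "yaw": -49}, {"hand": 8.5, "slide": [0, 0, 0], "yaw": -56}])

```text
clock: 19.35
ee_pos: [479.2, 180.9, 244.8]
tool_rot: [[-0.784, 0.362, 0.505], [0.365, 0.926, -0.097], [-0.503, 0.109, -0.858]]
ft_force: [0.6, -1.2, -0.3]
gripper_width: 85.1
finger_force: 0.0
```

>>> move_arm(moves=[{"hand": 8.5, "slide": [0, 0, 0], "yaw": -6}, {"hand": 8.5, "slide": [0, 0, 0], "yaw": -12}, {"hand": 8.5, "slide": [0, 0, 0], "yaw": -12}])

```text
clock: 19.6
ee_pos: [479.2, 181.0, 244.8]
tool_rot: [[-0.841, 0.192, 0.505], [0.166, 0.981, -0.097], [-0.514, 0.002, -0.858]]
ft_force: [0.2, -0.3, -0.0]
gripper_width: 85.3
finger_force: 0.0
```

```bash
python3 - <<'E'
from h import *
s=sense();p=s['ee_pos'];R=np.array(s['tool_rot']);print(p,np.round(R,3).tolist(),s['joints'],s['clock'],np.degrees(np.arccos(-R[2,2])))
T=tgt([573,253.5,140],-6,17);px=np.array([R[0,2],R[1,2],0]);px/=np.linalg.norm(px);print(T,T-100*px,to(T-100*px),to(T))
E
```

```text
[479.23841313 180.97768119 244.77834066] [[-0.841, 0.192, 0.505], [0.166, 0.981, -0.097], [-0.514, 0.002, -0.858]] [ 21.07986194  12.18097621 119.74114493 -38.14073958  26.12491284
 -26.44926134] 19.6 30.95840076241284
[586.63752752 250.86222524 128.50826439] [488.42006405 269.65929601 128.50826439] [6.68 8.85 9.58] [-1.9   8.89 14.72]
```

>>> move_arm(moves=[{"hand": 8.5, "slide": [1, 3, 1], "yaw": 0}, {"hand": 8.5, "slide": [2, 6, 2], "yaw": 0}, {"hand": 8.5, "slide": [3, 8.9, 3], "yaw": 0}, {"hand": 8.5, "slide": [4.5, 8.9, 5.5], "yaw": 0}, {"hand": 8.5, "slide": [6, 8.9, 8], "yaw": 0}, {"hand": 8.5, "slide": [6.7, 8.9, 9.6], "yaw": 0}, {"hand": 8.5, "slide": [6.7, 8.9, 9.6], "yaw": 0}, {"hand": 8.5, "slide": [6.7, 8.9, 9.6], "yaw": 0}])

```text
clock: 20.27
ee_pos: [489.9, 271.7, 130.8]
tool_rot: [[-0.843, 0.196, 0.501], [0.17, 0.981, -0.098], [-0.511, 0.003, -0.86]]
ft_force: [0.9, -0.9, 0.1]
gripper_width: 85.4
finger_force: 0.0
```

```bash
python3 - <<'E'
from h import *
s=sense();p=s['ee_pos'];R=np.array(s['tool_rot']);print(p,np.round(R,3).tolist(),s['joints'],s['clock'],np.degrees(np.arccos(-R[2,2])))
T=tgt([573,253.5,140],-6,17);print(to(T))
im=eyes.get_image('side');tp=eyes.get_image('top')
a=cv2.resize(im[170:240,270:350,::-1],(400,350),interpolation=3);b=cv2.resize(tp[200:270,180:260,::-1],(400,350),interpolation=3)
cv2.imwrite('pics/c7.png',np.hstack([a,b]))
E
```

```text
[489.8569302  271.71973478 130.77400338] [[-0.843, 0.196, 0.501], [0.17, 0.981, -0.098], [-0.511, 0.003, -0.86]] [ 31.24417038  27.63291552 118.82107732 -64.97603383  22.27967651
  11.54174452] 20.2667 30.701079639071978
[-8.39 -0.16  5.25]
```

View pics/c7.png

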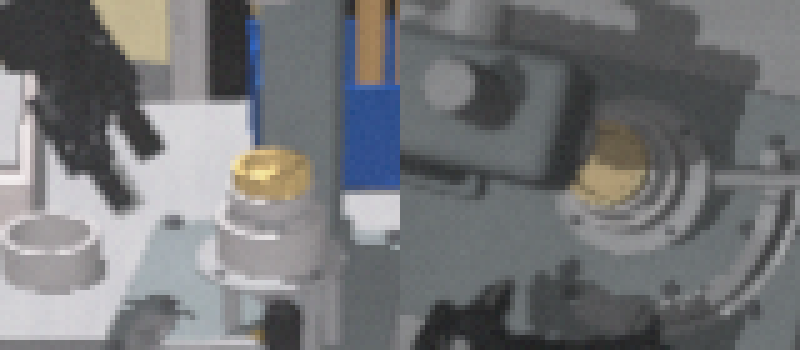

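>>> move_arm(moves=[{"hand": 8.5, "slide": [-1.7, 0, 1.05], "yaw": 0}, {"hand": 8.5, "slide": [-3.4, -0.1, 2.1], "yaw": 0}, {"hand": 8.5, "slide": [-5.1, -0.1, 3.15], "yaw": 0}, {"hand": 8.5, "slide": [-6.5, -0.15, 4.1], "yaw": 0}, {"hand": 8.5, "slide": [-7.5, -0.15, 4.7], "yaw": 0}, {"hand": 8.5, "slide": [-8.1, -0.15, 5.05], "yaw": 0}, {"hand": 8.5, "slide": [-8.4, -0.15, 5.25], "yaw": 0}, {"hand": 8.5, "slide": [-8.4, -0.15, 5.25], "yaw": 0}])

```text
clock: 21.03
ee_pos: [586.8, 251.1, 129.6]
tool_rot: [[-0.842, 0.196, 0.502], [0.17, 0.981, -0.097], [-0.512, 0.004, -0.859]]
ft_force: [-0.1, 0.5, -0.3]
gripper_width: 85.1
finger_force: 0.0
```

```bash
python3 - <<'E'
from h import *
s=sense();p=s['ee_pos'];R=np.array(s['tool_rot']);print(p,np.round(R,3).tolist(),s['joints'],s['clock'],s['ft_force'])
T=tgt([573,253.5,140],-6,17);print(to(T))
im=eyes.get_image('side');tp=eyes.get_image('top')
a=cv2.resize(im[170:240,270:350,::-1],(400,350),interpolation=3);b=cv2.resize(tp[200:270,180:260,::-1],(400,350),interpolation=3)
cv2.imwrite('pics/c8.png',np.hstack([a,b]))
E
```

```text
[586.76287673 251.08816789 129.59166837] [[-0.842, 0.196, 0.502], [0.17, 0.981, -0.097], [-0.512, 0.004, -0.859]] [ 23.94909444  31.60529607 109.67001465 -54.32428045  21.09429108
  -6.25204019] 21.0333 [-0.11743728  0.48155853 -0.34734761]
[ 0.07 -0.03  0.09]
```

View pics/c8.png

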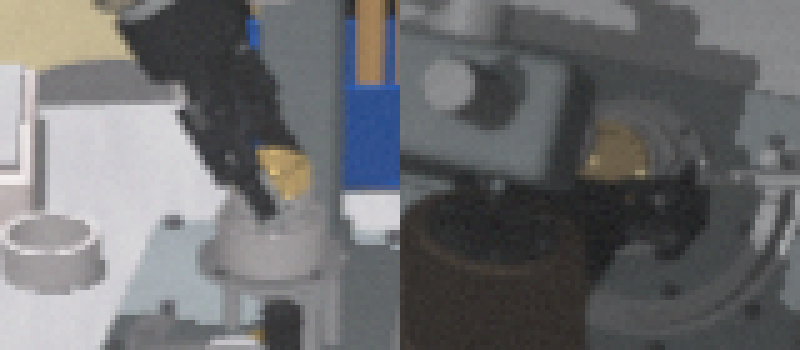

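>>> move_arm(moves=[{"hand": 7, "slide": [0, 0, 0], "yaw": 0}, {"hand": 6.5, "slide": [0, 0, 0], "yaw": 0}, {"hand": 5.5, "slide": [0, 0, 0], "yaw": 0}, {"hand": 5, "slide": [0, 0, 0], "yaw": 0}, {"hand": 5, "slide": [0, 0, 0], "yaw": 0}, {"hand": 5, "slide": [0, 0, 0], "yaw": 0}], squeeze=60)

```text
clock: 21.63
ee_pos: [586.1, 251.6, 129.2]
tool_rot: [[-0.843, 0.195, 0.502], [0.169, 0.981, -0.096], [-0.511, 0.004, -0.86]]
ft_force: [-4.4, 0.5, 5.7]
gripper_width: 58.2
finger_force: 62.6
```

>>> move_arm(moves=[{"hand": 5, "slide": [-0.1, 0, -0.17], "yaw": 0}, {"hand": 5, "slide": [-0.2, 0, -0.34], "yaw": 0}, {"hand": 5, "slide": [-0.31, 0, -0.52], "yaw": 0}, {"hand": 5, "slide": [-0.41, 0, -0.69], "yaw": 0}, {"hand": 5, "slide": [-0.41, 0, -0.69], "yaw": 0}])

```text
clock: 22.05
ee_pos: [586.4, 251.3, 137.1]
tool_rot: [[-0.843, 0.195, 0.501], [0.17, 0.981, -0.097], [-0.511, 0.004, -0.86]]
ft_force: [-0.6, 0.5, -1.1]
gripper_width: 57.8
finger_force: 64.1
```

```bash
python3 - <<'E'
from h import *
s=sense();p=s['ee_pos'];R=np.array(s['tool_rot']);print(p,s['clock'],s['ft_force'],s['gripper_width'],s['wrist_torque'])
im=eyes.get_image('side');tp=eyes.get_image('top')
a=cv2.resize(im[190:220,305:345,::-1],(800,600),interpolation=3)
cv2.imwrite('pics/c9.png',a)
C=p-R@[-6,0,17];print("C",C,"edges",[proj('side',C+[dx,0,dz]) for dx in(-30,0,30) for dz in(-6,6,22)])
px=np.array([R[0,2],R[1,2],0]);px/=np.linalg.norm(px);print(to(p-160*px),to(p-160*px+[0,0,60]))
E
```

```text
[586.38457738 251.28941015 137.07969883] 22.05 [-0.60210197  0.45898073 -1.05060323] 57.822839037148704 [ 0.00918996  0.32312441 -0.01047955]
C [572.80273263 253.95280219 148.63131501] edges [(np.float64(206.8804804392877), np.float64(315.064349451608)), (np.float64(203.6717256812084), np.float64(315.03371709356986)), (np.float64(199.3615266450115), np.float64(314.9925709916002)), (np.float64(206.62603613754368), np.float64(323.8440779271175)), (np.float64(203.41858277376716), np.float64(323.8412634423854)), (np.float64(199.11015109421567), np.float64(323.8375068437958)), (np.float64(206.37154501769393), np.float64(332.61252588845946)), (np.float64(203.16534890540154), np.float64(332.63745996733337)), (np.float64(198.85862442848065), np.float64(332.67099936710224))]
[13.73 -0.09 -8.19] [ 10.67  -0.07 -13.35]
```

View pics/c9.png

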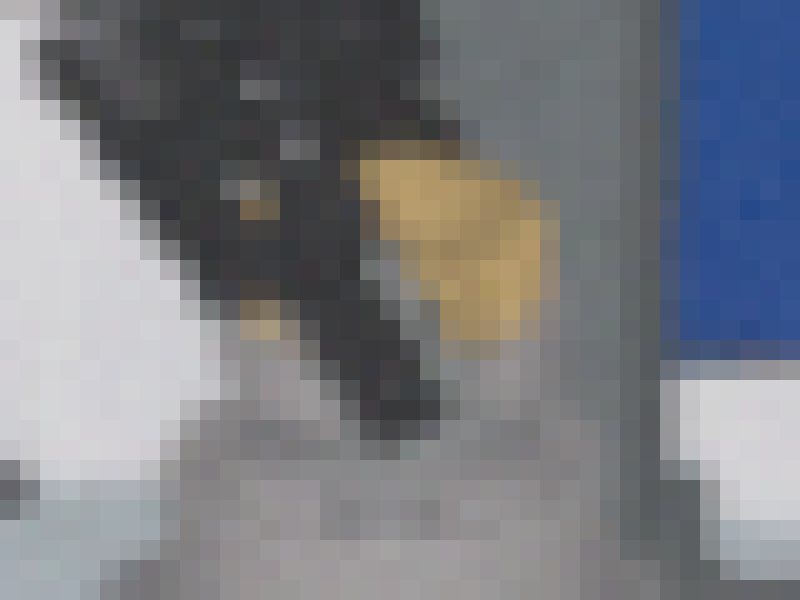

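>>> move_arm(moves=[{"hand": 5, "slide": [0.8, 0, -0.5], "yaw": 0}, {"hand": 5, "slide": [1.9, 0, -1.1], "yaw": 0}, {"hand": 5, "slide": [3.2, 0, -1.9], "yaw": 0}, {"hand": 5, "slide": [4.5, 0, -2.7], "yaw": 0}, {"hand": 5, "slide": [5.4, 0, -3.7], "yaw": 0}, {"hand": 5, "slide": [5.6, 0, -4.9], "yaw": 0}, {"hand": 5, "slide": [5.4, 0, -6], "yaw": 0}, {"hand": 5, "slide": [5.3, 0, -6.7], "yaw": 0}])

```text
clock: 22.82
ee_pos: [507.5, 267.1, 168.3]
tool_rot: [[-0.843, 0.195, 0.502], [0.169, 0.981, -0.096], [-0.511, 0.004, -0.86]]
ft_force: [-0.3, -0.4, -0.6]
gripper_width: 57.8
finger_force: 64.2
```

```bash
python3 - <<'E'
from h import *
s=sense();p=s['ee_pos'];R=np.array(s['tool_rot']);print(p,np.round(R,3).tolist(),s['joints'],s['clock'],s['ft_force'],s['gripper_width'])
print(to([500,60,190]),to([530,-180,190]))
for c in('side','top'):
  print(c,[(np.round(r['position'],1).tolist(),round(r['confidence'],2)) for l in('tart',) for r in models.pinpoint(c,l)][:2])
E
```

```text
[507.4720424  267.11874133 168.31626957] [[-0.843, 0.195, 0.502], [0.169, 0.981, -0.096], [-0.511, 0.004, -0.86]] [ 29.63126032  24.50772915 115.57929121 -52.57099722  24.67905822
  -3.3969988 ] 22.8167 [-0.3258553  -0.42773642 -0.59998178] 57.798167799315294
[ -3.98 -20.45  -0.25] [-10.58 -43.41   3.57]
side [([206.4, 324.0], 0.67)]
top [([233.2, 219.7], 0.65)]
```

>>> move_arm(moves=[{"hand": 5, "slide": [-0.4, -1.6, 0], "yaw": 0}, {"hand": 5, "slide": [-0.9, -4.3, 0], "yaw": 0}, {"hand": 5, "slide": [-1.4, -7.1, -0.1], "yaw": 0}, {"hand": 5, "slide": [-2, -10, -0.1], "yaw": 0}, {"hand": 5, "slide": [-2.5, -12.8, -0.1], "yaw": 0}, {"hand": 5, "slide": [-3, -15.6, -0.2], "yaw": 0}, {"hand": 5, "slide": [-3.5, -18.2, -0.2], "yaw": 0}, {"hand": 5, "slide": [-4, -20.5, -0.3], "yaw": 0}])

```text
clock: 23.58
ee_pos: [499.9, 57.5, 189.4]
tool_rot: [[-0.843, 0.196, 0.501], [0.17, 0.981, -0.097], [-0.51, 0.003, -0.86]]
ft_force: [0.6, 0.8, -1.7]
gripper_width: 57.7
finger_force: 64.3
```

```bash
python3 - <<'E'
from h import *
s=sense();p=s['ee_pos'];R=np.array(s['tool_rot']);print(p,np.round(R,3).tolist(),s['joints'],s['clock'],s['ft_force'],s['gripper_width'])
T=tgt([515,-235,110],-6,17);print(T,to(T))
E
```

```text
[499.90245474  57.54164867 189.38478694] [[-0.843, 0.196, 0.501], [0.17, 0.981, -0.097], [-0.51, 0.003, -0.86]] [  2.53185067  15.78902105 126.76319289 -42.79881883  10.13048791
 -35.61210035] 23.5833 [ 0.58454565  0.80939063 -1.71214886] 57.728916717581185
[ 528.5734301  -237.67694441   98.44162797] [ -2.79 -28.41  12.13]
```

```bash
cat >> h.py <<'E'
def chk(P,R):
    z0,a2,a3,e,L=197.7,586.9,411.,43.,256.3
    w=np.array(P)-L*R[:,2]; rho=np.hypot(w[0],w[1]); r=np.sqrt(rho**2-66**2)
    j1=np.arctan2(w[1],w[0])-np.arcsin(66/rho)
    A=np.hypot(a3,e);g=np.arctan2(e,a3);d=np.hypot(r,w[2]-z0)
    k=np.arccos((d*d-a2*a2-A*A)/(2*a2*A)); th=np.arctan2(r,w[2]-z0)
    j2=th-np.arctan2(A*np.sin(k),a2+A*np.cos(k)); s3=j2+k-g; j3=s3-j2
    f=np.array([np.sin(s3)*np.cos(j1),np.sin(s3)*np.sin(j1),np.cos(s3)])
    t=R[:,2]; j5=np.arccos(f@t)
    yv=np.array([-np.sin(j1),np.cos(j1),0]); xv=np.cross(yv,f)
    return np.degrees([j1,j2,j3,np.arctan2(t@yv,t@xv),j5])
E
python3 - <<'E'
from h import *
s=sense();R=np.array(s["tool_rot"]);print(chk(s["ee_pos"],R).round(1),np.round(s["joints"],1))
for P in([540,0,200],[560,-60,220],[560,-60,160],[600,-60,220],[560,-150,200],[528,-238,98],[528,-238,0],[560,-238,98],[560,-238,0],[528,-270,0],[540,-200,0],[620,-330,0],[480,-238,0],[500,-400,100],[500,-400,0],[580,-330,0]):print(P,chk(P,R).round(1))
E
```

```text
[  2.5  15.8 126.9 -43.1  10.1] [  2.5  15.8 126.8 -42.8  10.1 -35.6]
[540, 0, 200] [ -5.7  16.9 122.2 -14.7  10.7]
[560, -60, 220] [-13.4  16.5 118.3   4.8  14.6]
[560, -60, 160] [-13.4  22.5 122.   14.2   5. ]
[600, -60, 220] [-12.3  19.5 113.3   2.2  16.6]
[560, -150, 200] [-24.6  19.5 117.6  28.4  14.6]
[528, -238, 98] [-36.4  30.5 122.2  94.   12.7]
[528, -238, 0] [-36.4  42.5 124.4 139.1  19.6]
[560, -238, 98] [-34.1  31.8 118.3  84.   11.6]
[560, -238, 0] [-34.1  43.  120.4 135.5  16.6]
[528, -270, 0] [-39.6  42.8 122.1 130.5  18.7]
[540, -200, 0] [-31.5  42.4 125.1 147.6  19.5]
[620, -330, 0] [-38.4  46.1 106.4  91.   13.6]
[480, -238, 0] [-40.4  42.1 130.2 142.3  24.2]
[500, -400, 100] [-52.4  34.  111.8  63.6  22.1]
[500, -400, 0] [-52.4  44.3 113.7  95.6  19.8]
[580, -330, 0] [-41.   44.9 111.3 102.5  15.1]
```

```bash
cat >> h.py <<'E'
from scipy.spatial.transform import Rotation as Ro
def full(P,R):
    q=chk(P,R); B=Ro.from_euler("ZYZY",[q[0],q[1]+q[2],q[3],q[4]],degrees=True).as_matrix()
    M=B.T@R; return np.r_[q,np.degrees(np.arctan2(M[1,0],M[0,0]))]
E
python3 - <<'E'
from h import *
s=sense();R=np.array(s["tool_rot"]);print(full(s["ee_pos"],R).round(1),np.round(s["joints"],1))
for x in(600,650,700,750):
  for y in(-330,-200,-70,-20,40): print((x,y),full([x,y,0],R).round(1))
print([("bowl",atz("top",(155,298),60)),("spat",atz("top",(187,372),0)),("yel",atz("top",(187,408),10)),("spot",atz("top",(225,320),0))])
E
```

```text
Traceback (most recent call last):
  File "h.py", line 38, in full
    q=chk(P,R); B=Ro.from_euler("ZYZY",[q[0],q[1]+q[2],q[3],q[4]],degrees=True).as_matrix()
                  ~~~~~~~~~~~~~^^^^^^^^^^^^^^^^^^^^^^^^^^^^^^^^^^^^^^^^^^^^^^^^
  File "scipy/spatial/transform/_rotation.pyx", line 1413, in scipy.spatial.transform._rotation.Rotation.from_euler
ValueError: Expected axis specification to be a non-empty string of upto 3 characters, got ZYZY
```

```bash
sed -i 's/B=Ro.from_euler("ZYZY",\[q\[0\],q\[1\]+q\[2\],q\[3\],q\[4\]\],degrees=True).as_matrix()/B=(Ro.from_euler("ZYZ",[q[0],q[1]+q[2],q[3]],degrees=True)*Ro.from_euler("Y",q[4],degrees=True)).as_matrix()/' h.py
python3 - <<'E'
from h import *
s=sense();R=np.array(s["tool_rot"]);print(full(s["ee_pos"],R).round(1),np.round(s["joints"],1))
for x in(600,640,700,750):
  for y in(-450,-330,-200,-70,-20): print((x,y),full([x,y,0],R).round(1))
print([("bowl",atz("top",(155,298),60)),("spat",atz("top",(187,372),0)),("yel",atz("top",(187,408),10)),("spot",atz("top",(225,320),0))])
E
```

```text
[  2.5  15.8 126.9 -43.1  10.1  54.7] [  2.5  15.8 126.8 -42.8  10.1 -35.6]
(600, -450) [-48.   48.5  97.9  66.   19.6 -97.3]
(600, -330) [ -39.6   45.5  108.8   97.1   14.3 -122.2]
(600, -200) [ -27.9   43.6  117.3  140.4   13.5 -155.5]
(600, -70) [ -13.5   42.9  121.4  175.2   15.  -177.1]
(600, -20) [  -7.4   42.8  121.7 -173.1   15.3  176.7]
(640, -450) [-45.4  50.   93.1  58.1  19.8 -86.7]
(640, -330) [ -37.2   46.8  103.8   84.1   13.1 -106.5]
(640, -200) [ -25.9   44.7  111.9  130.3    9.9 -143.3]
(640, -70) [ -12.4   43.9  115.8  176.    10.4 -177. ]
(640, -20) [  -6.9   43.8  116.1 -168.5   10.7  172.6]
(700, -450) [-41.9  52.6  85.4  46.3  21.3 -71.2]
(700, -330) [-33.9  49.1  95.8  61.3  13.1 -80.3]
(700, -200) [ -23.4   46.9  103.5   94.2    6.3 -104.6]
(700, -70) [ -11.1   45.9  107.1  179.2    3.7 -179. ]
(700, -20) [  -6.1   45.8  107.4 -146.7    4.5  151.4]
(750, -450) [-39.4  55.   78.3  37.5  23.5 -59.7]
(750, -330) [-31.6  51.4  88.7  44.2  14.9 -60.8]
(750, -200) [-21.6  49.   96.2  49.9   7.  -58.5]
(750, -70) [-10.2  48.   99.6 -13.4   1.7  14.4]
(750, -20) [ -5.6  47.9  99.9 -59.3   3.2  64.3]
[('bowl', array([842.66362871,  21.13118739,  60.        ])), ('spat', array([ 744.3908931 , -233.01281511,    0.        ])), ('yel', array([ 741.70751357, -356.57094412,   10.        ])), ('spot', array([611.9700375 , -51.60918536,   0.        ]))]
```

The target orientation can't reach the tray because of j6. I'll set the base down on free bench, turn the gripper half round, and pick it up again. First I'll check joints and the free spot.

```bash
python3 - <<'E'
from h import *
s=sense();R=np.array(s["tool_rot"])
for P in([600,-60,220],[650,-130,210],[700,-200,200],[750,-330,170],[800,-458,150],[800,-458,50],[800,-458,0],[830,-458,0]):
    q=full(P,R);q[5]-=90.3;print(P,q.round(1))
print("flipped (j6+180):")
for P in([800,-458,100],[720,-400,120],[614,-333,100],[614,-333,50],[614,-333,0]):
    q=full(P,R);q[5]+=89.7;print(P,q.round(1))
for z in(0,80):print("box",z,atz("top",(140,462),z),atz("top",(243,465),z))
for rc in((397,335),(398,425)):print(atz("side",rc,100))
print(to([600,-60,220]),to([700,-200,200]))
E
```

```text
[600, -60, 220] [-12.3  19.5 113.3   2.2  16.6 -93.2]
[650, -130, 210] [ -18.5   24.6  106.1   11.7   19.2 -107.5]
[700, -200, 200] [ -23.4   30.1   97.4   16.1   23.1 -115.5]
[750, -330, 170] [ -31.6   39.1   84.4   21.6   29.2 -126.9]
[800, -458, 150] [ -37.5   48.9   66.2   21.3   38.9 -130.1]
[800, -458, 50] [ -37.5   54.8   69.2   26.5   30.8 -136.4]
[800, -458, 0] [ -37.5   58.2   69.8   29.8   27.3 -140.2]
[830, -458, 0] [ -36.3   60.1   64.7   26.2   29.6 -135.2]
flipped (j6+180):
[800, -458, 100] [-37.5  51.7  68.   23.6  34.7  47. ]
[720, -400, 120] [-37.8  43.   85.   30.   27.3  39.4]
[614, -333, 100] [-39.   36.6 105.   52.8  17.5  14. ]
[614, -333, 50] [-39.   41.1 106.3  70.7  14.7  -4.6]
[614, -333, 0] [-39.   46.  106.9  92.   13.9 -26.6]
box 0 [ 913.93909495 -556.58295657    0.        ] [ 547.1508854  -550.91671133    0.        ]
box 80 [ 886.82920058 -530.07844067   80.        ] [ 539.79455284 -524.71735389   80.        ]
[ 541.51541841 -580.57287691  100.        ]
[ 724.12342074 -593.60033313  100.        ]
[-12.    -9.56   3.53] [-21.79 -21.33  11.62]
```

>>> move_arm(moves=[{"hand": 5, "slide": [-1.2, -1, 0.4], "yaw": 0}, {"hand": 5, "slide": [-3.2, -2.6, 0.9], "yaw": 0}, {"hand": 5, "slide": [-5.4, -4.3, 1.6], "yaw": 0}, {"hand": 5, "slide": [-7.6, -6.1, 2.2], "yaw": 0}, {"hand": 5, "slide": [-9.8, -7.9, 2.9], "yaw": 0}, {"hand": 5, "slide": [-12, -9.6, 3.5], "yaw": 0}, {"hand": 5, "slide": [-13.7, -11.6, 4.9], "yaw": 0}, {"hand": 5, "slide": [-15.4, -13.6, 6.3], "yaw": 0}])

```text
clock: 24.25
ee_pos: [636.0, -108.1, 213.6]
tool_rot: [[-0.843, 0.196, 0.502], [0.17, 0.981, -0.097], [-0.511, 0.003, -0.86]]
ft_force: [-0.7, 1.0, -1.7]
gripper_width: 57.6
finger_force: 64.3
```

```bash
python3 - <<'E'
from h import *
s=sense();p=s['ee_pos'];R=np.array(s['tool_rot']);print(p,np.round(R,3).tolist(),np.round(s['joints'],1),s['clock'],s['ft_force'],s['gripper_width'])
print(to([720,-250,190]),to([800,-458,130]),to([800,-458,0]))
E
```

```text
[ 635.95138961 -108.10451991  213.62419966] [[-0.843, 0.196, 0.502], [0.17, 0.981, -0.097], [-0.511, 0.003, -0.86]] [ -16.7   23.1  108.2    9.3   18.3 -103.3] 24.25 [-0.69300205  1.02898094 -1.69417696] 57.58195131226801
[ -8.29 -12.28   7.63] [-15.5  -31.13  18.82] [ -8.85 -31.17  29.99]
```

>>> move_arm(moves=[{"hand": 5, "slide": [-1, -1.9, 1.1], "yaw": 0}, {"hand": 5, "slide": [-2.2, -4.4, 2.6], "yaw": 0}, {"hand": 5, "slide": [-3.6, -7.2, 4.3], "yaw": 0}, {"hand": 5, "slide": [-5, -10, 6], "yaw": 0}, {"hand": 5, "slide": [-6.4, -12.8, 7.7], "yaw": 0}, {"hand": 5, "slide": [-7.8, -15.6, 9.4], "yaw": 0}, {"hand": 5, "slide": [-9.2, -18.4, 11.1], "yaw": 0}, {"hand": 5, "slide": [-10.6, -21.2, 12.8], "yaw": 0}])

```text
clock: 24.92
ee_pos: [747.3, -346.5, 155.4]
tool_rot: [[-0.844, 0.196, 0.5], [0.17, 0.981, -0.097], [-0.509, 0.004, -0.861]]
ft_force: [0.2, 0.3, -2.2]
gripper_width: 57.9
finger_force: 64.3
```

>>> move_arm(moves=[{"hand": 5, "slide": [-1.3, -2.6, 1.6], "yaw": 0}, {"hand": 5, "slide": [-2.5, -5, 3], "yaw": 0}, {"hand": 5, "slide": [-3.7, -7.4, 4.5], "yaw": 0}, {"hand": 5, "slide": [-4.6, -9.2, 5.6], "yaw": 0}, {"hand": 5, "slide": [-4.9, -9.9, 6], "yaw": 0}, {"hand": 5, "slide": [-4.9, -9.9, 6], "yaw": 0}])

```text
clock: 25.42
ee_pos: [798.5, -457.6, 127.4]
tool_rot: [[-0.844, 0.197, 0.499], [0.172, 0.98, -0.097], [-0.509, 0.004, -0.861]]
ft_force: [0.4, -0.3, -1.2]
gripper_width: 57.9
finger_force: 64.4
```

```bash
python3 - <<'E'
from h import *
s=sense();p=s['ee_pos'];R=np.array(s['tool_rot']);print(p,np.round(R,3).tolist(),np.round(s['joints'],1),s['clock'],s['ft_force'],s['gripper_width'])
print(to([800,-458,40]),to([800,-458,0]))
eyes.get_image('side');eyes.get_image('top')
for c in('side','top'):
  print(c,[(np.round(r['position'],1).tolist(),round(r['confidence'],2)) for r in models.pinpoint(c,'tart')][:4])
C=p-R@[-6,0,17];print(C,proj('side',C-[0,0,6]),proj('top',C-[0,0,6]))
E
```

```text
[ 798.53443713 -457.6111326   127.43012458] [[-0.844, 0.197, 0.499], [0.172, 0.98, -0.097], [-0.509, 0.004, -0.861]] [ -37.6   50.1   67.1   22.2   37.1 -130.9] 25.4167 [ 0.44581985 -0.25603456 -1.19843989] 57.89195544376297
[ 4.32 -0.04  7.6 ] [ 6.35 -0.06 11.05]
side [([341.3, 437.0], 0.52)]
top [([168.5, 444.3], 0.56)]
[ 784.98449157 -454.93400373  139.01597613] (np.float64(340.1445504331971), np.float64(438.6253299052869)) (np.float64(165.2181951648249), np.float64(445.4938719657057))
```

>>> move_arm(moves=[{"hand": 5, "slide": [1, 0, 1.7], "yaw": 0}, {"hand": 5, "slide": [2.2, 0, 3.7], "yaw": 0}, {"hand": 5, "slide": [3.4, 0, 5.8], "yaw": 0}, {"hand": 5, "slide": [4.5, 0, 7.7], "yaw": 0}, {"hand": 5, "slide": [5.3, 0, 9], "yaw": 0}, {"hand": 5, "slide": [5.8, -0.05, 9.8], "yaw": 0}, {"hand": 5, "slide": [6, -0.05, 10.1], "yaw": 0}, {"hand": 5, "slide": [6, -0.05, 10.1], "yaw": 0}])

```text
clock: 26.28
ee_pos: [799.2, -455.7, 12.4]
tool_rot: [[-0.843, 0.195, 0.501], [0.17, 0.981, -0.097], [-0.51, 0.004, -0.86]]
ft_force: [0.8, -0.2, -1.7]
gripper_width: 57.9
finger_force: 64.4
```

>>> move_arm(moves=[{"hand": 5, "slide": [0.15, 0, 0.26], "yaw": 0}, {"hand": 5, "slide": [0.31, 0, 0.52], "yaw": 0}, {"hand": 5, "slide": [0.31, 0, 0.52], "yaw": 0}])

```text
clock: 26.53
ee_pos: [799.2, -456.1, 6.9]
tool_rot: [[-0.843, 0.195, 0.502], [0.169, 0.981, -0.097], [-0.511, 0.003, -0.86]]
ft_force: [-0.4, 0.5, -1.8]
gripper_width: 57.5
finger_force: 64.4
```

>>> move_arm(moves=[{"hand": 5, "slide": [0.1, 0, 0.17], "yaw": 0}, {"hand": 5, "slide": [0.1, 0, 0.17], "yaw": 0}])

```text
clock: 26.7
ee_pos: [799.1, -456.0, 4.5]
tool_rot: [[-0.843, 0.195, 0.501], [0.17, 0.981, -0.097], [-0.511, 0.003, -0.86]]
ft_force: [0.5, 0.2, -1.6]
gripper_width: 57.8
finger_force: 64.4
```

>>> move_arm(moves=[{"hand": 5, "slide": [0.1, 0, 0.17], "yaw": 0}, {"hand": 5, "slide": [0.1, 0, 0.17], "yaw": 0}])

```text
clock: 26.87
ee_pos: [799.1, -456.0, 2.2]
tool_rot: [[-0.843, 0.195, 0.501], [0.17, 0.981, -0.097], [-0.51, 0.003, -0.86]]
ft_force: [0.6, -0.3, -1.3]
gripper_width: 57.8
finger_force: 64.4
```

>>> move_arm(moves=[{"hand": 5, "slide": [0.1, 0, 0.17], "yaw": 0}, {"hand": 5, "slide": [0.1, 0, 0.17], "yaw": 0}])

```text
clock: 27.03
ee_pos: [799.3, -456.1, 0.5]
tool_rot: [[-0.843, 0.195, 0.501], [0.17, 0.981, -0.097], [-0.511, 0.003, -0.86]]
ft_force: [0.6, 0.5, -1.3]
gripper_width: 57.8
finger_force: 64.8
```

>>> move_arm(moves=[{"hand": 5, "slide": [0.1, 0, 0.17], "yaw": 0}, {"hand": 5, "slide": [0.1, 0, 0.17], "yaw": 0}])

```text
clock: 27.2
ee_pos: [799.6, -456.3, 0.2]
tool_rot: [[-0.842, 0.195, 0.503], [0.169, 0.981, -0.098], [-0.512, 0.003, -0.859]]
ft_force: [-3.3, 2.2, 5.4]
gripper_width: 57.9
finger_force: 68.4
```

>>> move_arm(moves=[{"hand": 5, "slide": [-0.08, 0, -0.14], "yaw": 0}, {"hand": 6.2, "slide": [-0.08, 0, -0.14], "yaw": 0}, {"hand": 7, "slide": [-0.08, 0, -0.14], "yaw": 0}, {"hand": 8.5, "slide": [-0.08, 0, -0.14], "yaw": 0}, {"hand": 8.5, "slide": [-0.08, 0, -0.14], "yaw": 0}])

```text
clock: 27.62
ee_pos: [799.1, -456.0, -0.0]
tool_rot: [[-0.843, 0.195, 0.501], [0.17, 0.981, -0.097], [-0.51, 0.004, -0.86]]
ft_force: [0.9, 0.4, 0.5]
gripper_width: 84.6
finger_force: 0.0
```

>>> move_arm(moves=[{"hand": 8.5, "slide": [0, 0, -2.5], "yaw": 0}, {"hand": 8.5, "slide": [0, 0, -6], "yaw": 0}, {"hand": 8.5, "slide": [0, 0, -10], "yaw": 0}, {"hand": 8.5, "slide": [0, 0, -14], "yaw": 0}, {"hand": 8.5, "slide": [0, 0, -17], "yaw": 0}, {"hand": 8.5, "slide": [0, 0, -17], "yaw": 0}])

```text
clock: 28.12
ee_pos: [713.4, -440.8, 153.8]
tool_rot: [[-0.84, 0.196, 0.506], [0.168, 0.981, -0.102], [-0.517, -0.001, -0.856]]
ft_force: [-0.4, 0.1, 1.4]
gripper_width: 85.0
finger_force: 0.0
```

```bash
python3 - <<'E'
from h import *
s=sense();p=s['ee_pos'];R=np.array(s['tool_rot']);print(p,np.round(s['joints'],1),s['clock'],s['ft_force'])
for c in('side','top'):
  cv2.imwrite(f'pics/{c}9.png',eyes.get_image(c)[:,:,::-1])
  for r in models.pinpoint(c,'tart')[:5]: print(c,np.round(r['position'],1),round(r['confidence'],2),atz(c,r['position'],0).round(1))
  for r in models.trace(c,'tart')[:5]:
    y,x=np.nonzero(r['mask']);print('  ',np.round(r['box'],1),round(r['confidence'],2),atz(c,(y.mean(),x.mean()),14).round(1))
print(proj('side',[786,-453.5,0]),proj('top',[786,-453.5,0]))
E
```

```text
[ 713.42662305 -440.77276712  153.81216728] [ -40.7   42.    81.1   28.2   32.3 -140.1] 28.1167 [-0.3507056   0.05605236  1.38529741]
side [387.5 431.2] 0.9 [ 778.5 -463.6   -0. ]
   [419.3 367.5 446.3 395.8] 0.84 [ 784.8 -458.4   14. ]
top [175.1 436.4] 0.77 [ 786.2 -459.7    0. ]
top [233.  221.9] 0.74 [586.1 288.2   0. ]
   [425.  166.7 442.5 185.5] 0.69 [ 778.9 -452.9   14. ]
(np.float64(384.27890479328437), np.float64(433.28750558075285)) (np.float64(175.17031858055537), np.float64(434.6399270551192))
```

>>> move_arm(moves=[{"hand": 8.5, "slide": [0, 0, 0], "yaw": 7}, {"hand": 8.5, "slide": [0, 0, 0], "yaw": 14}, {"hand": 8.5, "slide": [0, 0, 0], "yaw": 21}, {"hand": 8.5, "slide": [0, 0, 0], "yaw": 28}, {"hand": 8.5, "slide": [0, 0, 0], "yaw": 35}, {"hand": 8.5, "slide": [0, 0, 0], "yaw": 42}, {"hand": 8.5, "slide": [0, 0, 0], "yaw": 49}, {"hand": 8.5, "slide": [0, 0, 0], "yaw": 56}])

```text
clock: 29.08
ee_pos: [714.1, -439.2, 144.4]
tool_rot: [[-0.305, 0.811, 0.5], [0.911, 0.402, -0.095], [-0.278, 0.426, -0.861]]
ft_force: [0.4, -0.2, 0.2]
gripper_width: 84.9
finger_force: 0.0
```

>>> move_arm(moves=[{"hand": 8.5, "slide": [0, 0, 0], "yaw": 7}, {"hand": 8.5, "slide": [0, 0, 0], "yaw": 14}, {"hand": 8.5, "slide": [0, 0, 0], "yaw": 21}, {"hand": 8.5, "slide": [0, 0, 0], "yaw": 28}, {"hand": 8.5, "slide": [0, 0, 0], "yaw": 35}, {"hand": 8.5, "slide": [0, 0, 0], "yaw": 42}, {"hand": 8.5, "slide": [0, 0, 0], "yaw": 49}, {"hand": 8.5, "slide": [0, 0, 0], "yaw": 56}])

```text
clock: 29.75
ee_pos: [714.1, -439.2, 144.4]
tool_rot: [[0.501, 0.706, 0.5], [0.842, -0.53, -0.095], [0.198, 0.469, -0.861]]
ft_force: [0.3, 0.3, 1.0]
gripper_width: 84.7
finger_force: 0.0
```

>>> move_arm(moves=[{"hand": 8.5, "slide": [0, 0, 0], "yaw": 7}, {"hand": 8.5, "slide": [0, 0, 0], "yaw": 14}, {"hand": 8.5, "slide": [0, 0, 0], "yaw": 21}, {"hand": 8.5, "slide": [0, 0, 0], "yaw": 28}, {"hand": 8.5, "slide": [0, 0, 0], "yaw": 35}, {"hand": 8.5, "slide": [0, 0, 0], "yaw": 42}, {"hand": 8.5, "slide": [0, 0, 0], "yaw": 49}, {"hand": 8.5, "slide": [0, 0, 0], "yaw": 56}])

```text
clock: 30.42
ee_pos: [714.1, -439.2, 144.4]
tool_rot: [[0.866, -0.021, 0.5], [0.032, -0.995, -0.095], [0.499, 0.098, -0.861]]
ft_force: [-0.6, -1.0, -0.0]
gripper_width: 84.8
finger_force: 0.0
```

>>> move_arm(moves=[{"hand": 8.5, "slide": [0, 0, 0], "yaw": 6}, {"hand": 8.5, "slide": [0, 0, 0], "yaw": 12}, {"hand": 8.5, "slide": [0, 0, 0], "yaw": 12}])

```text
clock: 30.67
ee_pos: [714.1, -439.2, 144.5]
tool_rot: [[0.843, -0.199, 0.5], [-0.175, -0.98, -0.096], [0.509, -0.007, -0.861]]
ft_force: [0.2, -0.1, -0.4]
gripper_width: 84.8
finger_force: 0.0
```

```bash
python3 - <<'E'
from h import *
s=sense();p=s['ee_pos'];R=np.array(s['tool_rot']);print(p,np.round(R,3).tolist(),np.round(s['joints'],1),s['clock'],s['ft_force'])
G=[784.5,-455.5,0]
for c in('side','top'):
  for l in('tart',):
   for r in models.pinpoint(c,l)[:3]: print(c,np.round(r['position'],1),round(r['confidence'],2),atz(c,r['position'],0).round(1))
T=tgt([784.5,-455.5,12],5,15.5);print(T)
print("low corner rel", (R@[-11,0,-9.5])[2], to([T[0],T[1],40]), to([T[0],T[1],1]))
E
```

```text
[ 714.06079299 -439.18395235  144.54182961] [[0.843, -0.199, 0.5], [-0.175, -0.98, -0.096], [0.509, -0.007, -0.861]] [-40.5  42.6  81.1  28.2  32.3  40.2] 30.6667 [ 0.24937353 -0.0606449  -0.42274973]
side [387.5 431.2] 0.9 [ 778.5 -463.6   -0. ]
top [175.1 436.4] 0.77 [ 786.2 -459.7    0. ]
top [233.  221.9] 0.74 [586.1 288.2   0. ]
[ 796.47534811 -457.81877129    1.20813559]
low corner rel 2.579361303365817 [ 1.92  0.26 13.34] [-0.07  0.27 16.7 ]
```

```bash
python3 - <<'E'
from h import *
print(to([796.8,-457.3,60]),to([796.8,-457.3,12]), to([796.8,-457.3,1.2]))
E
```

```text
[ 2.96  0.2  11.63] [ 0.51  0.21 15.76] [-0.04  0.21 16.69]
```

>>> move_arm(moves=[{"hand": 8.5, "slide": [0, 0.2, 3], "yaw": 0}, {"hand": 8.5, "slide": [0, 0.2, 6], "yaw": 0}, {"hand": 8.5, "slide": [0, 0.2, 9], "yaw": 0}, {"hand": 8.5, "slide": [0, 0.2, 12], "yaw": 0}, {"hand": 8.5, "slide": [0, 0.2, 14], "yaw": 0}, {"hand": 8.5, "slide": [0, 0.2, 15.4], "yaw": 0}, {"hand": 8.5, "slide": [0, 0.2, 15.9], "yaw": 0}, {"hand": 8.5, "slide": [0, 0.2, 15.9], "yaw": 0}])

```text
clock: 31.43
ee_pos: [793.2, -456.5, 8.1]
tool_rot: [[0.844, -0.194, 0.5], [-0.168, -0.981, -0.096], [0.509, -0.003, -0.861]]
ft_force: [-0.0, -0.6, 0.5]
gripper_width: 85.0
finger_force: 0.0
```

```bash
python3 - <<'E'
from h import *
s=sense();print(s['ee_pos'],s['ft_force'],np.round(s['joints'],1),to([796.8,-457.3,1.2]))
for c in('side','top'):
  eyes.get_image(c)
  for r in models.pinpoint(c,'tart')[:2]: print(c,np.round(r['position'],1),round(r['confidence'],2),atz(c,r['position'],0).round(1))
E
```

```text
[ 793.18512053 -456.48000079    8.12194657] [-0.04424527 -0.64459503  0.47657044] [-37.8  57.2  70.8  30.   27.4  39.7] [-0.03  0.01  0.78]
side [384.3 432.9] 0.77 [ 785.1 -453.5   -0. ]
top [176.6 434.9] 0.56 [ 780.9 -454.2    0. ]
```

>>> move_arm(moves=[{"hand": 8.5, "slide": [0, 0, 0.4], "yaw": 0}, {"hand": 8.5, "slide": [0, 0, 0.75], "yaw": 0}, {"hand": 8.5, "slide": [0, 0, 0.75], "yaw": 0}])

```text
clock: 31.88
ee_pos: [797.0, -457.6, 2.9]
tool_rot: [[0.843, -0.195, 0.501], [-0.17, -0.981, -0.097], [0.51, -0.003, -0.86]]
ft_force: [-0.2, -0.8, -1.0]
gripper_width: 84.6
finger_force: 0.0
```

>>> move_arm(moves=[{"hand": 7, "slide": [0, 0, 0], "yaw": 0}, {"hand": 6.3, "slide": [0, 0, 0], "yaw": 0}, {"hand": 5.5, "slide": [0, 0, 0], "yaw": 0}, {"hand": 5, "slide": [0, 0, 0], "yaw": 0}, {"hand": 5, "slide": [0, 0, 0], "yaw": 0}, {"hand": 5, "slide": [0, 0, 0], "yaw": 0}], squeeze=50)

```text
clock: 32.38
ee_pos: [797.2, -457.8, 3.8]
tool_rot: [[0.843, -0.195, 0.502], [-0.169, -0.981, -0.097], [0.511, -0.003, -0.86]]
ft_force: [-2.1, 0.8, 5.8]
gripper_width: 57.4
finger_force: 52.9
```

>>> move_arm(moves=[{"hand": 5, "slide": [0.05, 0, -0.09], "yaw": 0}, {"hand": 5, "slide": [0.15, 0, -0.26], "yaw": 0}, {"hand": 5, "slide": [0.3, 0, -0.52], "yaw": 0}, {"hand": 5, "slide": [0.5, 0, -0.86], "yaw": 0}, {"hand": 5, "slide": [0.5, 0, -0.86], "yaw": 0}])

```text
clock: 32.8
ee_pos: [797.2, -457.8, 14.1]
tool_rot: [[0.843, -0.195, 0.502], [-0.169, -0.981, -0.097], [0.511, -0.003, -0.859]]
ft_force: [-0.1, 0.1, -1.6]
gripper_width: 56.8
finger_force: 53.3
```

>>> move_arm(moves=[{"hand": 5, "slide": [0.8, 0, -1.4], "yaw": 0}, {"hand": 5, "slide": [2, 0, -3.4], "yaw": 0}, {"hand": 5, "slide": [3.2, 0, -5.4], "yaw": 0}, {"hand": 5, "slide": [4, 0, -6.8], "yaw": 0}, {"hand": 5, "slide": [4.2, 0, -7], "yaw": 0}, {"hand": 5, "slide": [4.2, 0, -7], "yaw": 0}])

```text
clock: 33.3
ee_pos: [797.6, -458.2, 96.9]
tool_rot: [[0.842, -0.195, 0.503], [-0.169, -0.981, -0.098], [0.512, -0.002, -0.859]]
ft_force: [-0.0, -0.5, -1.5]
gripper_width: 57.1
finger_force: 53.6
```

```bash
python3 - <<'E'
from h import *
s=sense();p=s['ee_pos'];print(p,s['ft_force'],s['gripper_width'],np.round(s['joints'],1),to([612,-333,95]))
for c in('side','top'):
  eyes.get_image(c)
  for r in models.trace(c,'tart')[:3]:
    y,x=np.nonzero(r['mask']);print(c,np.round(r['box'],1),round(r['confidence'],2),y.mean().round(1),x.mean().round(1))
  for r in models.pinpoint(c,'tart')[:2]: print(c,np.round(r['position'],1),round(r['confidence'],2))
  for r in models.pinpoint(c,'shell_a')[:7]: print('shell',np.round(r['position'],1),round(r['confidence'],2),atz(c,r['position'],4).round(1))
  for r in models.pinpoint(c,'tray')[:1]: print('tray',atz(c,r['position'],0).round(1))
  C=p+[-12,3.3,2.5];print(proj(c,C-[0,0,6]))
E
```

```text
[ 797.6169028  -458.18475553   96.87837499] [-0.0155168  -0.45693387 -1.46975942] 57.138682241197024 [-37.7  51.8  68.4  24.1  34.1  46.6] [-17.84  -8.65 -10.4 ]
side [283.   85.9 349.6 260.9] 0.15 179.3 320.7
side [358.1 437.6] 0.5
shell [359.4 306.8] 0.93 [ 490.4 -354.     4. ]
shell [377.5 365.3] 0.92 [ 628.1 -426.2    4. ]
shell [330.3 351.1] 0.89 [ 614.1 -245.2    4. ]
shell [423.8 278.9] 0.67 [ 422.8 -555.6    4. ]
shell [358.7 408. ] 0.66 [ 743.7 -366.2    4. ]
shell [394.5 246.3] 0.62 [ 346.6 -465.     4. ]
tray [ 541.7 -294.9   -0. ]
(np.float64(353.8795991673227), np.float64(437.15812028300036))
top [435.9 161.3 449.9 167.2] 0.4 162.4 443.9
top [172.  441.8] 0.41
shell [301.1 436.4] 0.66 [ 349.7 -444.8    4. ]
shell [278.6 466.2] 0.53 [ 424.9 -549.4    4. ]
shell [187.6 408.8] 0.51 [ 740.9 -360.5    4. ]
shell [219.5 371.4] 0.48 [ 629.6 -228.4    4. ]
tray [ 538.4 -309.7    0. ]
(np.float64(168.27523690791742), np.float64(442.1642260161302))
```

>>> move_arm(moves=[{"hand": 5, "slide": [-1, -0.5, -0.6], "yaw": 0}, {"hand": 5, "slide": [-3, -1.4, -1.7], "yaw": 0}, {"hand": 5, "slide": [-5.5, -2.5, -3], "yaw": 0}, {"hand": 5, "slide": [-8.2, -3.8, -4.5], "yaw": 0}, {"hand": 5, "slide": [-11, -5.1, -6], "yaw": 0}, {"hand": 5, "slide": [-13.8, -6.4, -7.6], "yaw": 0}, {"hand": 5, "slide": [-16.2, -7.5, -8.9], "yaw": 0}, {"hand": 5, "slide": [-17.6, -8.1, -9.7], "yaw": 0}])

```text
clock: 34.47
ee_pos: [613.6, -337.5, 88.5]
tool_rot: [[0.844, -0.195, 0.5], [-0.17, -0.981, -0.096], [0.509, -0.004, -0.861]]
ft_force: [1.0, 0.2, -0.7]
gripper_width: 57.1
finger_force: 53.6
```

>>> move_arm(moves=[{"hand": 5, "slide": [-0.6, -0.3, -0.3], "yaw": 0}, {"hand": 5, "slide": [-0.6, -0.3, -0.3], "yaw": 0}, {"hand": 5, "slide": [-0.6, -0.3, -0.3], "yaw": 0}])

```text
clock: 34.72
ee_pos: [610.5, -335.4, 88.6]
tool_rot: [[0.843, -0.196, 0.502], [-0.17, -0.981, -0.098], [0.511, -0.003, -0.859]]
ft_force: [0.8, 0.2, -1.5]
gripper_width: 57.4
finger_force: 53.6
```

```bash
python3 - <<'E'
from h import *
s=sense();p=s['ee_pos'];R=np.array(s['tool_rot']);print(p,s['ft_force'],s['gripper_width'],np.round(s['joints'],1),to([610,-335,20]),np.round(R,3).tolist())
for c in('side','top'):
  eyes.get_image(c)
  for r in models.pinpoint(c,'tart')[:3]: print(c,np.round(r['position'],1),round(r['confidence'],2))
  C=p+[-12,3.3,2.5];print(proj(c,C-[0,0,6]))
E
```

```text
[ 610.47044799 -335.39826657   88.58683731] [ 0.83396642  0.18845578 -1.52719023] 57.42133915857801 [-39.4  37.5 105.5  57.   16.8   9.5] [-3.55 -0.01  5.87] [[0.843, -0.196, 0.502], [-0.17, -0.981, -0.098], [0.511, -0.003, -0.859]]
side [327.5 348.9] 0.78
(np.float64(326.382292678702), np.float64(349.4598863344509))
top [229.5 406. ] 0.51
(np.float64(225.17890328845718), np.float64(406.11981641659224))
```

>>> move_arm(moves=[{"hand": 5, "slide": [-0.5, 0, 0.85], "yaw": 0}, {"hand": 5, "slide": [-1.2, 0, 2], "yaw": 0}, {"hand": 5, "slide": [-2, 0, 3.4], "yaw": 0}, {"hand": 5, "slide": [-2.8, 0, 4.7], "yaw": 0}, {"hand": 5, "slide": [-3.3, 0, 5.5], "yaw": 0}, {"hand": 5, "slide": [-3.5, 0, 5.9], "yaw": 0}, {"hand": 5, "slide": [-3.5, 0, 5.9], "yaw": 0}, {"hand": 5, "slide": [-3.5, 0, 5.9], "yaw": 0}])

```text
clock: 35.58
ee_pos: [610.4, -334.9, 19.2]
tool_rot: [[0.843, -0.195, 0.501], [-0.17, -0.981, -0.097], [0.51, -0.004, -0.86]]
ft_force: [0.3, 1.0, -2.1]
gripper_width: 57.5
finger_force: 53.6
```

>>> move_arm(moves=[{"hand": 5, "slide": [-0.15, 0, 0.26], "yaw": 0}, {"hand": 5, "slide": [-0.36, 0, 0.6], "yaw": 0}, {"hand": 5, "slide": [-0.36, 0, 0.6], "yaw": 0}])

```text
clock: 35.83
ee_pos: [610.2, -334.8, 12.4]
tool_rot: [[0.843, -0.195, 0.501], [-0.17, -0.981, -0.097], [0.511, -0.003, -0.86]]
ft_force: [-0.1, 0.6, -2.2]
gripper_width: 57.0
finger_force: 53.6
```

>>> move_arm(moves=[{"hand": 5, "slide": [-0.1, 0, 0.17], "yaw": 0}, {"hand": 5, "slide": [-0.1, 0, 0.17], "yaw": 0}])

```text
clock: 36.0
ee_pos: [610.2, -334.8, 10.6]
tool_rot: [[0.843, -0.195, 0.501], [-0.17, -0.981, -0.097], [0.511, -0.003, -0.86]]
ft_force: [-0.4, 0.1, -1.9]
gripper_width: 57.1
finger_force: 53.6
```

>>> move_arm(moves=[{"hand": 5, "slide": [-0.1, 0, 0.17], "yaw": 0}, {"hand": 5, "slide": [-0.1, 0, 0.17], "yaw": 0}])

```text
clock: 36.17
ee_pos: [610.1, -334.7, 8.5]
tool_rot: [[0.843, -0.195, 0.501], [-0.17, -0.981, -0.097], [0.51, -0.003, -0.86]]
ft_force: [0.1, -0.2, -2.0]
gripper_width: 57.1
finger_force: 53.6
```

>>> move_arm(moves=[{"hand": 5, "slide": [-0.08, 0, 0.13], "yaw": 0}, {"hand": 5, "slide": [-0.08, 0, 0.13], "yaw": 0}])

```text
clock: 36.33
ee_pos: [610.3, -334.8, 7.7]
tool_rot: [[0.842, -0.195, 0.502], [-0.169, -0.981, -0.097], [0.511, -0.003, -0.859]]
ft_force: [-3.4, 1.1, 5.8]
gripper_width: 56.8
finger_force: 54.6
```

>>> move_arm(moves=[{"hand": 5, "slide": [0.02, 0, -0.03], "yaw": 0}, {"hand": 6, "slide": [0.02, 0, -0.03], "yaw": 0}, {"hand": 6.6, "slide": [0.02, 0, -0.03], "yaw": 0}, {"hand": 7.4, "slide": [0.02, 0, -0.03], "yaw": 0}, {"hand": 7.4, "slide": [0.02, 0, -0.03], "yaw": 0}])

```text
clock: 36.75
ee_pos: [610.2, -334.8, 7.4]
tool_rot: [[0.843, -0.195, 0.501], [-0.17, -0.981, -0.097], [0.51, -0.003, -0.86]]
ft_force: [0.8, -1.2, 0.1]
gripper_width: 74.3
finger_force: 0.0
```

>>> move_arm(moves=[{"hand": 7.4, "slide": [0, 0, -1.5], "yaw": 0}, {"hand": 7.4, "slide": [0, 0, -4], "yaw": 0}, {"hand": 7.4, "slide": [0, 0, -7], "yaw": 0}, {"hand": 7.4, "slide": [0, 0, -10], "yaw": 0}, {"hand": 7.4, "slide": [0, 0, -13], "yaw": 0}, {"hand": 7.4, "slide": [0, 0, -15], "yaw": 0}, {"hand": 7.4, "slide": [0, 0, -15], "yaw": 0}, {"hand": 7.4, "slide": [0, 0, -15], "yaw": 0}])

```text
clock: 37.42
ee_pos: [535.1, -320.5, 137.4]
tool_rot: [[0.842, -0.196, 0.503], [-0.169, -0.981, -0.098], [0.512, -0.002, -0.859]]
ft_force: [0.4, -0.1, -0.2]
gripper_width: 74.2
finger_force: 0.0
```

```bash
python3 - <<'E'
from h import *
s=sense();print(s['ee_pos'],s['ft_force'],s['gripper_width'],s['clock'],np.abs(s['qd']).max())
for c in('side','top'):
  im=eyes.get_image(c)
  cv2.imwrite(f'pics/{c}10.png',cv2.resize(im[290:410,250:410,::-1],(800,600),interpolation=3))
  for l in('tart','shell_a'):
    for r in models.pinpoint(c,l)[:8]: print(c,l,np.round(r['position'],1),round(r['confidence'],2),atz(c,r['position'],4).round(1))
    for r in models.trace(c,l)[:8]: print('   box',np.round(r['box'],1),round(r['confidence'],2))
  for r in models.pinpoint(c,'grip_top')[:1]: print(c,'grip',np.round(r['position'],1))
E
```

```text
[ 535.05853398 -320.54945961  137.38453162] [ 0.38264761 -0.08200409 -0.1765877 ] 74.1982853488011 37.4167 2.456683653435506
side tart [351.4 347.2] 0.96 [ 594.7 -330.     4. ]
side tart [169.1 319.9] 0.16 [600.8 977.5   4. ]
   box [335.2 340.1 357.9 361.9] 0.77
side shell_a [358.6 308.5] 0.92 [ 494.8 -351.3    4. ]
side shell_a [380.4 362.1] 0.91 [ 619.2 -435.5    4. ]
side shell_a [330.7 351.7] 0.82 [ 615.5 -247.     4. ]
side shell_a [423.5 281.9] 0.8 [ 429.3 -555.1    4. ]
side shell_a [393.5 245.3] 0.63 [ 344.1 -461.7    4. ]
side shell_a [357.7 409.2] 0.62 [ 747.5 -362.7    4. ]
   box [400.4 342.7 416.7 364.9] 0.84
   box [296.4 346.5 316.9 368.8] 0.82
   box [341.8 314.2 362.7 334.4] 0.82
   box [268.2 405.  296.5 437. ] 0.75
   box [231.8 375.7 255.3 403.5] 0.71
   box [352.5 365.1 375.8 387.8] 0.59
   box [323.  232.  328.9 249.2] 0.48
side grip [230.9 325.2]
top tart [241.3 252.4] 0.65 [556.3 180.8   4. ]
top tart [229.8 403.7] 0.61 [ 593.4 -338.9    4. ]
   box [392.3 221.6 408.7 238. ] 0.76
top shell_a [186.4 405.9] 0.72 [ 745.2 -350.5    4. ]
top shell_a [279.3 467.1] 0.69 [ 422.5 -552.4    4. ]
top shell_a [303.9 437.1] 0.69 [ 340.3 -447.     4. ]
top shell_a [219.9 371.8] 0.68 [ 628.2 -229.8    4. ]
top shell_a [224.6 429.1] 0.6 [ 611.  -427.1    4. ]
   box [399.3 178.4 416.4 195.1] 0.8
   box [422.2 215.1 440.1 228.7] 0.69
   box [456.8 269.9 478.1 290.5] 0.67
   box [166.6 274.5 191.3 295.3] 0.59
   box [430.4 295.8 451.5 315. ] 0.58
   box [363.5 213.1 380.  229. ] 0.55
top grip [236.  269.3]
```

>>> move_arm(moves=[{"hand": 7.4, "slide": [0, 0, 0], "yaw": 0}, {"hand": 7.4, "slide": [0, 0, 0], "yaw": 0}, {"hand": 7.4, "slide": [0, 0, 0], "yaw": 0}])

```text
clock: 38.27
ee_pos: [535.0, -320.2, 136.5]
tool_rot: [[0.843, -0.195, 0.501], [-0.17, -0.981, -0.097], [0.511, -0.003, -0.86]]
ft_force: [-0.5, 1.3, 0.6]
gripper_width: 73.9
finger_force: 0.0
```

```bash
python3 -c "
from bench import ticket
print(ticket.sign_off())"
```

```text
the job is handed in; nothing more can be done
None
```

I handed the job in at about 38 s (no verdict came back): by the last camera check the handle is in its notch and the tart stands upright and released on the tray floor, about 95 mm or more centre to centre from the other shells, which had not moved; on the way I set it on the bench once to re-grip, and j3 read about 0.01° under its 2.72° limit while I tilted the gripper.

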